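# Pack a biscuit-stamp gift set into its foam tray

## Robot

A 7-joint arm with a two-finger parallel gripper is mounted at the origin on the work surface. World frame = base frame: x ahead of the robot, y to its left, z up, the work surface at z = 0. Lengths are in m, angles in rad, forces in N, time in s.
With the tool pointing down it reaches from about 0.425 to 0.925 m from the base axis. Payload 6.8 kg.
Tool frame: the origin (TCP) lies at the very end of the fingers, on their centre line; the grasp point (between the pads) lies 19 mm behind it (bot.grasp_offset is the distance from the TCP to the grasp point, in m); z points along the fingers, y is the direction in which the jaws open and shut (so a half turn about z gives the same grasp; the last joint's range is limited). The gripper opens to 85 mm and grips with 20 to 120 N. Pads are 22 mm wide; open, the fingers measure 114 mm over their backs; the gripper's body (76 mm by 85 mm) begins 54 mm behind the grasp point. The pads swing forward as they close: fully open they stand 13 mm farther back than shut.
Start: joints at [-1.25, 0.477, 0.022, 1.555, -0.011, 1.109, -0.083], TCP at [0.281, 0.614, 0.231] pointing down, gripper open.
Joint ranges: [-2.96, 2.96], [-0.34, 2.1], [-1.41, 1.46], [0.24, 2.44], [-1.37, 4.51], [0.17, 1.92], [-2.96, 2.96]. Speed limits (rad/s): [2.39, 2.39, 3.14, 3.14, 3.14, 3.14, 3.14].

## Interface

Orientations are given as a unit quaternion [w, x, y, z].
In Python, from station import monitor, cams, bot, finder gives the robot as it stands.
- The arm moves only by the tool jog_arm, never from a script. Its argument "plan" is a list of rows, each an object of numbers: "x", "y", "z": the shift along the tool's x, y, z as a fraction of full scale; "wx", "wy", "wz": the turn, a rotation vector about the tool's x, y, z as a fraction of full scale. A call has 1 to 12 rows; each row is the pose to reach, as a shift and turn from the pose measured when the call began, along the tool's axes at that moment, turning the shorter way round; what a row does not reach only later rows make up. Full scale, the value 1, is 20 cm for a shift and 180 degrees for a turn. A row lasts 1/12 s, in which the tool goes at most 41.7 mm and 7.16 degrees, less where a joint would pass 70% of its speed; a pose out of reach is approached as far as the arm can. A call with a number of a shift or a turn outside -1 to 1 is refused whole. A call with a gripper value outside its range is refused whole. "hand" is the opening, from -1 (shut) to 1 (fully open), set as the call begins (left out, the last holds). The fingers move at their own pace and stop on an object; "grip_force" is the grip in N (left out, the last holds). Time passes only in rows, so rows that repeat a pose let the fingers close. It gives the time, the measured TCP pose, the force and the opening at its end, in the units of the state.
- monitor.get_obs(): the state, without advancing time (a new reading comes with each control period).
- cams.read_camera(name): name is "side" or "top" or "wrist"; returns the picture (384x512x3 uint8, red, green, blue); there is no depth.
- cams.get_calibration(name): a dict with "fx", "fy", "cx", "cy" (pixels), "extrinsics" (4x4, takes a point from world to camera coordinates). Camera axes: x right, y down, z forward; pixel columns grow to the right and rows downward; lengths in m; the calibration is good to about 2 mm. A picture is of the moment at which its call begins: read the wrist's pose just before it. get_calibration takes no time and is no camera call; for the wrist camera it gives the pose at the moment of the call.
- bot.hand_in(): hands the job in, once; it reports no verdict.
Trained networks look in the newest picture that a camera, given by its name, has taken for a name from the list of things; names that differ only in an ending like _2 or _b are one class to them, and where a whole thing is asked for, a point or a joint stands for the part that bears it (a point fixed in the world has none). Each returns a list of dicts, best first, with "confidence" (0 to 1); they miss things now and then, are a little off and sometimes report something else, mostly with a low value. They report only what shows in the picture. A call takes as long as a camera call. They do not tell look-alikes from the thing itself.
- finder.find_in(camera, target): "bbox" ([left, top, width, height] in pixels, round what is visible of it).
- finder.place_of(camera, target): "location" ([column, row] in pixels: a listed point, or the origin of a listed thing).
The state is a dict: "t": time; "q": joint angles; "joint_vel": joint speeds; "joint_torque": joint torques, N m; "eef_pos": TCP position; "tool_rot": TCP orientation; "contact_force": force on the tool from outside, world axes, zero at the start; "torque": the same for the moment, N m; "gripper_width": opening from 0.0 (shut) to 1.0 (fully open).
Only numpy, scipy, OpenCV 4.12 (cv2) and the standard library are available. Lean on these libraries where they do the work, as an engineer would, in place of code of your own. Each camera call takes 0.05 s, during which the arm holds its last target. There are 200 camera calls.

## Task

Pack the gift set into the white foam tray: lay one biscuit stamp flat in each of the two notched bays, fin up and with its tab lying in that bay's notch, and stand the square cocoa shaker, now on its side, upright on its base with its lid up in the bay without a notch. Set everything down gently, without dropping it, and leave the other things on the bench where they are.

Things in the scene. Friction and masses are not known exactly. Their poses are not given: they have to be found in the camera images.
- tray: white foam tray, fixed, 88 mm (x) by 248 mm (y), walls 8 mm thick, tops 18 mm above the bench, floor 6 mm thick; three bays 72 x 72 mm in a row along its y, 80 mm apart. The bays at y = -80 and 0 mm have a notch 28 mm wide, cut down to the floor, in the middle of the far (+x) wall; the bay at y = +80 mm has none. Origin: centre of the underside
- bay_1 (a point): centre of the floor of the notched end bay (72 x 72 mm inside, floor 6 mm above the bench, walls up to 18 mm above the bench)
- bay_2 (a point): centre of the floor of the notched middle bay (72 x 72 mm inside, floor 6 mm above the bench, walls up to 18 mm above the bench)
- bay_shaker (a point): centre of the floor of the bay without a notch (72 x 72 mm inside, floor 6 mm above the bench, walls up to 18 mm above the bench)
- notch_1 (a point): middle of the notch of bay_1, at floor height in the middle of the wall's thickness, 40 mm from the bay's centre
- notch_2 (a point): middle of the notch of bay_2, at floor height in the middle of the wall's thickness, 40 mm from the bay's centre
- stamp_a: one of two like biscuit stamps, flat on the bench at any yaw, 60 g: white disc 60 mm across, 6 mm thick; one tab 16 mm wide reaching 48 mm from the disc's centre; on top, centred, a plywood fin 40 mm long (along the tab's direction), 12 mm thick, from 6 to 30 mm above the underside. Origin: centre of the underside; own +x along the tab, +z up
- stamp_b: the other of two like biscuit stamps, flat on the bench at any yaw, 60 g: white disc 60 mm across, 6 mm thick; one tab 16 mm wide reaching 48 mm from the disc's centre; on top, centred, a plywood fin 40 mm long (along the tab's direction), 12 mm thick, from 6 to 30 mm above the underside. Origin: centre of the underside; own +x along the tab, +z up
- stamp_a_tab (a point): the hanging hole's mark (dark spot) on stamp_a's tab, 40 mm from the disc's centre, half way through the thickness
- stamp_b_tab (a point): the hanging hole's mark (dark spot) on stamp_b's tab, 40 mm from the disc's centre, half way through the thickness
- shaker: square cocoa shaker lying on one side, lid end pointing roughly away from the robot, 150 g: white body 44 x 44 mm, 66 mm long, with a round aluminium lid 38 mm across and 16 mm long on one end. Origin: middle of the square body, 33 mm from the base, 22 mm from each side; own +x runs from base to lid (up when it stands)
- shaker_base (a point): centre of the shaker's base, the end without the lid
- blanks: bystander: a stack of white plastic discs stuck together, 62 mm across, 30 mm high; origin at the underside
- tape: bystander: roll of tape lying flat, 68 mm across, 24 mm high; origin at the underside
- stencil: bystander: flat white stencil disc 90 mm across, 5 mm thick, with a tab but no fin; origin at the underside
- marker: bystander: marker pen lying down, about 115 mm long, 14 mm thick; origin at the underside
- mug: bystander: white mug, 78 mm across, 85 mm high; origin at the underside
- carton: bystander: cardboard carton 80 x 120 x 60 mm; origin at the underside
- glue: bystander: white glue bottle 44 mm across, 110 mm high; origin at the underside
Things that resemble listed ones, but are neither listed nor needed, are in the scene too. What is shaped like the stamp_a but green or turquoise is not meant. Leave any red look-alike of the shaker alone.

How it is judged:
At the end, for the whole second after the job is handed in: One stamp per notched bay: centre within 12 mm of the bay's, tab mark within 16 mm of the notch's middle, flat to 0.06 rad, fin up. Shaker base within 22 mm of the plain bay's centre, upright to 0.06 rad, lid up. All within 3 mm of the bay floors and at rest (under 20 mm/s) (((horizontal distance between stamp_a and bay_1 below 0.012 m and horizontal distance between stamp_a_tab and notch_1 below 0.016 m and angle between each of stamp_a, stamp_b's own z axis and vertical below 0.06 rad and z of each of stamp_a, stamp_b in the frame of tray below 0.009 m and horizontal distance between stamp_b and bay_2 below 0.012 m and horizontal distance between stamp_b_tab and notch_2 below 0.016 m) or (horizontal distance between stamp_a and bay_2 below 0.012 m and horizontal distance between stamp_a_tab and notch_2 below 0.016 m and angle between each of stamp_a, stamp_b's own z axis and vertical below 0.06 rad and z of each of stamp_a, stamp_b in the frame of tray below 0.009 m and horizontal distance between stamp_b and bay_1 below 0.012 m and horizontal distance between stamp_b_tab and notch_1 below 0.016 m)) and horizontal distance between shaker_base and bay_shaker below 0.022 m and angle between shaker's own x axis and vertical below 0.06 rad and z of shaker_base in the frame of tray below 0.009 m and linear speed of each of shaker, stamp_a, stamp_b below 0.02 m/s); the robot touches nothing.
It fails at once if another thing on the bench is moved by more than 30 mm (distance of any of blanks, tape, stencil, marker, mug, carton, glue from where it was at the start of the episode above 0.03 m).
It fails at once if the shaker or a stamp strikes the tray with more than 45 N (dropped or rammed) (contact force between any of shaker, stamp_a, stamp_b and tray above 45 N).
It also fails if it takes over 72 s, if anything falls off the work surface, if the arm or the gripper's body presses on something with over 40 N, if the wrist force passes 120 N, or if a joint passes its speed limit or range.

## Working session

There is one attempt and no reset: what is moved stays moved. The work goes in short steps, Python scripts to look and compute and a tool call to move; the robot and the scene stay as the last step left them, time stands still between calls to the robot, and variables do not carry over. Pictures are saved under pics/ and viewed, about 8 in all and at most 12, crops included, and the job is handed in when it is done.

Besides the shell and the picture viewer there is one more tool, called after "Call:" as name(argument=value, ...), one argument or row to a line, values as JSON. jog_arm: Moves the arm, as the interface text tells. Shift numbers are shares of 20 cm and turn numbers shares of 180 degrees, none past 1 either way. Its arguments: {"type":"object","properties":{"plan":{"type":"array","items":{"type":"object","properties":{"x":{"type":"number","minimum":-1,"maximum":1},"y":{"type":"number","minimum":-1,"maximum":1},"z":{"type":"number","minimum":-1,"maximum":1},"wx":{"type":"number","minimum":-1,"maximum":1},"wy":{"type":"number","minimum":-1,"maximum":1},"wz":{"type":"number","minimum":-1,"maximum":1}}}},"hand":{"type":"number"},"grip_force":{"type":"number"}},"required":["plan"]}

```bash
ls; mkdir -p pics; cat > h.py <<'E'
import numpy as np, cv2
from scipy.spatial.transform import Rotation as R
from station import monitor, cams, bot, finder
def snap(c,f=None):
    K=cams.get_calibration(c); im=cams.read_camera(c)
    if f: cv2.imwrite('pics/'+f,im[:,:,::-1])
    return im,K
def ray(K,uv,z):
    E=np.array(K['extrinsics']); d=E[:3,:3].T@np.array([(uv[0]-K['cx'])/K['fx'],(uv[1]-K['cy'])/K['fy'],1]); o=-E[:3,:3].T@E[:3,3]
    return o+d*(z-o[2])/d[2]
def proj(K,p):
    E=np.array(K['extrinsics']); c=E[:3,:3]@np.array(p)+E[:3,3]
    return np.array([K['fx']*c[0]/c[2]+K['cx'],K['fy']*c[1]/c[2]+K['cy']])
E
python3 - <<'E'
from h import *
o=monitor.get_obs(); print({k:np.round(v,3).tolist() for k,v in o.items()})
a,K=snap('top'); 
cv2.imwrite('pics/top0.png',cv2.resize(a,(800,600),interpolation=cv2.INTER_CUBIC)[:,:,::-1])
H={'stamp_a':0.0,'stamp_a_tab':.003,'shaker':.022,'shaker_base':.022,'tray':0,'bay_1':.006,'bay_2':.006,'bay_shaker':.006,'notch_1':.006,'notch_2':.006,'stencil':0,'blanks':0,'tape':0,'mug':0,'glue':0,'carton':0,'marker':0}
for n,z in H.items():
    for r in finder.place_of('top',n)[:4]:
        print(n,round(r['confidence'],2),np.round(r['location']),np.round(ray(K,r['location'],z),3)[:2])
b,K=snap('side'); cv2.imwrite('pics/side0.png',b[:,:,::-1])
for c in('top','side','wrist'):
    E=np.array(cams.get_calibration(c)['extrinsics']);print(c,-E[:3,:3].T@E[:3,3],E[2,:3],cams.get_calibration(c)['fx'])
print(monitor.get_obs()['t'])
E
```

```text
pics
{'t': 0.0, 'q': [-1.25, 0.478, 0.022, 1.556, -0.011, 1.109, -0.083], 'joint_vel': [-0.0, 0.001, -0.0, -0.001, 0.001, -0.001, 0.0], 'joint_torque': [-0.0, -59.645, 1.608, -28.12, 0.013, 0.009, 0.0], 'eef_pos': [0.28, 0.613, 0.23], 'tool_rot': [-0.0, 0.213, 0.977, -0.001], 'contact_force': [0.424, 0.922, -0.531], 'torque': [-0.059, 0.031, 0.057], 'gripper_width': 1.0}
stamp_a 0.81 [157. 236.] [0.471 0.315]
stamp_a 0.72 [366. 221.] [ 0.507 -0.311]
stamp_a 0.72 [175. 194.] [0.596 0.262]
stamp_a 0.68 [117. 244.] [0.45  0.435]
stamp_a_tab 0.94 [150. 246.] [0.443 0.334]
stamp_a_tab 0.92 [164. 197.] [0.589 0.297]
stamp_a_tab 0.73 [278. 186.] [ 0.616 -0.047]
stamp_a_tab 0.66 [123. 236.] [0.474 0.417]
shaker 0.94 [284. 278.] [ 0.343 -0.06 ]
shaker 0.58 [261. 244.] [0.444 0.006]
shaker_base 0.95 [261. 256.] [0.41  0.007]
shaker_base 0.9 [274. 284.] [ 0.328 -0.03 ]
tray 0.76 [278. 188.] [ 0.611 -0.049]
bay_1 0.69 [305. 186.] [ 0.616 -0.13 ]
bay_1 0.65 [152. 247.] [0.439 0.329]
bay_1 0.6 [277. 184.] [ 0.623 -0.045]
bay_2 0.69 [305. 186.] [ 0.616 -0.13 ]
bay_2 0.65 [152. 247.] [0.439 0.329]
b
[... 229 characters left out ...]
[ 0.65  -0.126]
notch_2 0.74 [278. 174.] [ 0.652 -0.05 ]
notch_2 0.7 [376. 162.] [ 0.687 -0.347]
notch_2 0.68 [303. 175.] [ 0.65  -0.126]
stencil 0.9 [127. 172.] [0.669 0.409]
blanks 0.92 [212. 249.] [0.431 0.153]
blanks 0.45 [260. 242.] [0.45  0.008]
tape 0.72 [318. 238.] [ 0.459 -0.164]
mug 0.9 [200. 133.] [0.786 0.187]
glue 0.62 [267. 123.] [ 0.815 -0.019]
carton 0.87 [313. 127.] [ 0.799 -0.159]
top [0.41689319 0.01555536 1.4210086 ] [ 0.12830949 -0.00924502 -0.99169108] 473.73188192296806
side [ 0.01062613 -0.75279269  0.68165281] [ 0.48981098  0.66537201 -0.56335184] 389.76084915702677
wrist [0.21946267 0.64169934 0.37454462] [ 0.24513408 -0.11099386 -0.96311456] 283.45951610744083
0.95
```

View pics/top0.png

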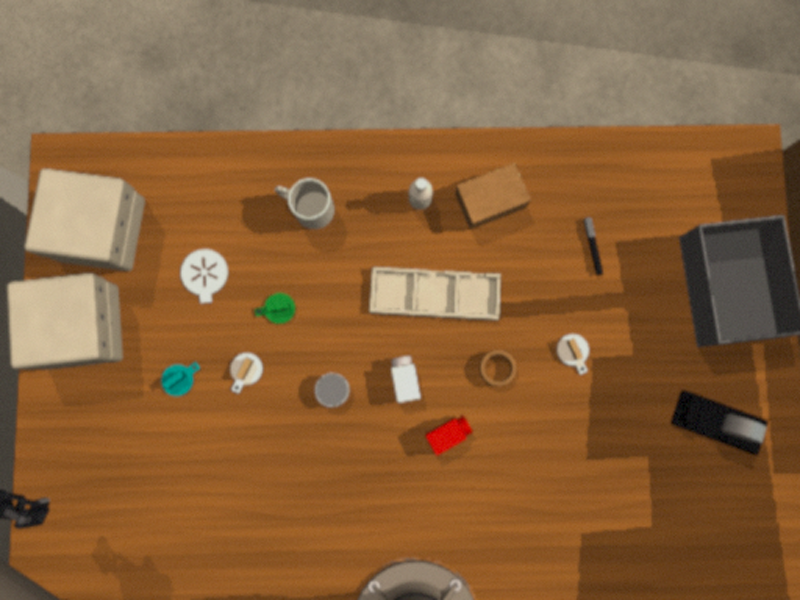

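View pics/side0.png

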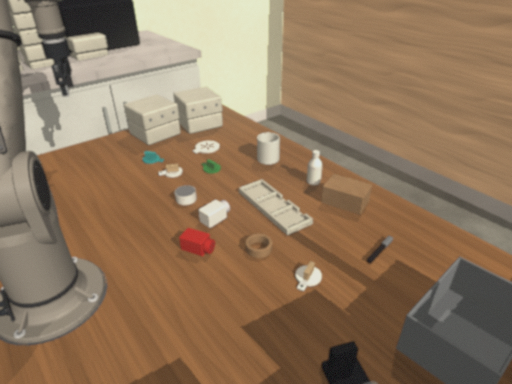

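Top picture (800-px scale): the white stamps with plywood fins are at (246,369) and (573,350). The look-alikes are green (280,308), turquoise (178,380), the stencil (204,272, no fin) and the blanks (332,390). The white shaker is at (405,380) with its lid pointing away, and a red look-alike lies at (449,435). The tray is at (435,293), with notches in the two right-hand bays and the plain bay on the left (+y). I choose the two white finned stamps and the white shaker.

```bash
cat >> h.py <<'E'
def down(yaw,tilt=None):
    """tool z down, tool x at world yaw (deg)"""
    c,s=np.cos(np.radians(yaw)),np.sin(np.radians(yaw)); x=[c,s,0]; z=[0,0,-1]
    return R.from_matrix(np.array([x,np.cross(z,x),z]).T)
def cur():
    o=monitor.get_obs(); q=np.array(o['tool_rot']); return np.array(o['eef_pos']),R.from_quat(q[[1,2,3,0]]),o
def go(p,Rt):
    p0,R0,o=cur(); d=R0.inv().apply(np.array(p)-p0); w=(R0.inv()*Rt).as_rotvec()
    print('x y z',np.round(d/.2,3),'w',np.round(w/np.pi,3),'rows>=',round(max(np.linalg.norm(d)/.0417,np.degrees(np.linalg.norm(w))/7.16),1))
E
python3 - <<'E'
from h import *
go([.40,.45,.23],down(146)); go([.471,.315,.2],down(146))
E
```

```text
x y z [-0.884 -0.497  0.007] w [ 0.    -0.     0.052] rows>= 4.9
x y z [-1.487 -0.964  0.157] w [ 0.    -0.     0.052] rows>= 8.5
```

Call:
jog_arm(
  plan=[
    {"x":-0.88,"y":-0.5,"z":0,"wz":0.05},
    {"x":-0.88,"y":-0.5,"z":0,"wz":0.05},
    {"x":-0.88,"y":-0.5,"z":0,"wz":0.05},
    {"x":-0.88,"y":-0.5,"z":0,"wz":0.05},
    {"x":-0.88,"y":-0.5,"z":0,"wz":0.05},
    {"x":-0.88,"y":-0.5,"z":0,"wz":0.05},
  ],
  hand=-0.2,
)

```text
invalid input at $.plan[0]: expected keys x, y, z, wx, wy, wz
```

```bash
python3 - <<'E'
from h import *
go([.471,.315,.2],down(146))
E
```

```text
x y z [-1.487 -0.964  0.157] w [ 0.    -0.     0.052] rows>= 8.5
```

Call:
jog_arm(
  plan=[
    {"x":-0.88,"y":-0.5,"z":0,"wx":0,"wy":0,"wz":0.05},
    {"x":-0.88,"y":-0.5,"z":0,"wx":0,"wy":0,"wz":0.05},
    {"x":-0.88,"y":-0.5,"z":0,"wx":0,"wy":0,"wz":0.05},
    {"x":-0.88,"y":-0.5,"z":0,"wx":0,"wy":0,"wz":0.05},
    {"x":-0.88,"y":-0.5,"z":0,"wx":0,"wy":0,"wz":0.05},
    {"x":-0.88,"y":-0.5,"z":0,"wx":0,"wy":0,"wz":0.05},
  ],
  hand=-0.2,
)

```text
t: 1.45
eef_pos: [0.4059, 0.4416, 0.2317]
tool_rot: [0.002, 0.294, 0.956, -0.001]
contact_force: [0.3, 0.0, -0.5]
gripper_width: 0.403
```

```bash
python3 - <<'E'
from h import *
go([.471,.315,.2],down(146))
E
```

```text
x y z [-0.625 -0.34   0.162] w [-0.     0.002 -0.001] rows>= 3.5
```

Call:
jog_arm(
  plan=[
    {"x":-0.6,"y":-0.34,"z":0.15,"wx":0,"wy":0,"wz":0},
    {"x":-0.6,"y":-0.34,"z":0.15,"wx":0,"wy":0,"wz":0},
    {"x":-0.6,"y":-0.34,"z":0.15,"wx":0,"wy":0,"wz":0},
    {"x":-0.6,"y":-0.34,"z":0.15,"wx":0,"wy":0,"wz":0},
    {"x":-0.6,"y":-0.34,"z":0.15,"wx":0,"wy":0,"wz":0},
  ],
)

```text
t: 1.87
eef_pos: [0.4699, 0.3104, 0.2016]
tool_rot: [0.003, 0.299, 0.954, -0.003]
contact_force: [0.4, 0.1, -0.3]
gripper_width: 0.4
```

```bash
python3 - <<'E'
from h import *
a,K=snap('wrist','w1.png')
for n,z in (('stamp_a',0),('stamp_a_tab',.003)):
    for r in finder.place_of('wrist',n)[:4]: print(n,round(r['confidence'],2),np.round(r['location']),np.round(ray(K,r['location'],z),4)[:2])
print(cur()[0])
# bright low-saturation blob on z=.006
h=cv2.cvtColor(a,cv2.COLOR_RGB2HSV); m=((h[:,:,1]<60)&(h[:,:,2]>140)).astype('uint8')
n,l,s,c=cv2.connectedComponentsWithStats(m)
for i in range(1,n):
    if s[i,4]>300: print(s[i],np.round(c[i]),np.round(ray(K,c[i],.006),3))
E
```

```text
stamp_a 0.83 [262. 168.] [0.4777 0.3129]
stamp_a 0.64 [273. 261.] [0.5931 0.2509]
stamp_a 0.62 [347.  88.] [0.4562 0.445 ]
stamp_a_tab 0.89 [332. 121.] [0.4776 0.4119]
stamp_a_tab 0.86 [294. 241.] [0.5827 0.2913]
stamp_a_tab 0.79 [259. 135.] [0.4426 0.3322]
[0.46664557 0.31860069 0.20262843]
[ 452   47   60  113 1680] [493.  94.] [0.555 0.577 0.006]
[ 238  127   49   64 1652] [261. 163.] [0.471 0.316 0.006]
[ 103  194   53   50 1988] [129. 219.] [0.434 0.135 0.006]
[ 361  209   69   66 2899] [395. 241.] [0.656 0.401 0.006]
[  15  262   72   50 1593] [ 45. 287.] [ 0.445 -0.029  0.006]
[134 326  29  34 358] [150. 344.] [0.6   0.027 0.006]
```

View pics/w1.png

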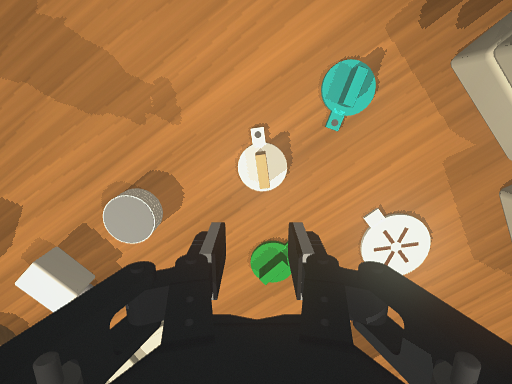

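Wrist picture: the white stamp is at (262,168) with its tab spot at (259,135). Turquoise is at (348,88), green at (270,262), the stencil at (396,243). Origin to spot measures 40 mm, as it should. That is the right stamp, so I go down.

```bash
python3 - <<'E'
from h import *
go([.477,.313,.06],down(151)); go([.477,.313,.01],down(151))
E
```

```text
x y z [-0.056  0.006  0.713] w [-0.     0.001 -0.029] rows>= 3.4
x y z [-0.054  0.006  0.963] w [-0.     0.001 -0.029] rows>= 4.6
```

Call:
jog_arm(
  plan=[
    {"x":-0.055,"y":0.006,"z":0.2,"wx":0,"wy":0,"wz":-0.029},
    {"x":-0.055,"y":0.006,"z":0.4,"wx":0,"wy":0,"wz":-0.029},
    {"x":-0.055,"y":0.006,"z":0.6,"wx":0,"wy":0,"wz":-0.029},
    {"x":-0.055,"y":0.006,"z":0.75,"wx":0,"wy":0,"wz":-0.029},
    {"x":-0.055,"y":0.006,"z":0.85,"wx":0,"wy":0,"wz":-0.029},
    {"x":-0.055,"y":0.006,"z":0.92,"wx":0,"wy":0,"wz":-0.029},
    {"x":-0.055,"y":0.006,"z":0.95,"wx":0,"wy":0,"wz":-0.029},
    {"x":-0.055,"y":0.006,"z":0.955,"wx":0,"wy":0,"wz":-0.029},
    {"x":-0.055,"y":0.006,"z":0.955,"wx":0,"wy":0,"wz":-0.029},
  ],
)

```text
t: 2.77
eef_pos: [0.4769, 0.3144, 0.012]
tool_rot: [0.002, 0.25, 0.968, -0.0]
contact_force: [0.3, 0.5, 0.4]
gripper_width: 0.399
```

```bash
python3 - <<'E'
from h import *
print(cur()[0],cur()[1].as_matrix()[:,0])
a,K=snap('wrist','w2.png')
for n,z in (('stamp_a',0),('stamp_a_tab',.003)):
    for r in finder.place_of('wrist',n)[:2]: print(n,round(r['confidence'],2),np.round(r['location']),np.round(ray(K,r['location'],z),4)[:2])
E
```

```text
[0.4768544  0.31437213 0.01202576] [-0.87520415  0.48373775 -0.00393497]
stamp_a 0.8 [457.  78.] [0.4546 0.4443]
stamp_a 0.64 [255. 224.] [0.4752 0.3143]
stamp_a_tab 0.97 [253. 160.] [0.441  0.3321]
stamp_a_tab 0.61 [418. 150.] [0.4788 0.4125]
```

View pics/w2.png

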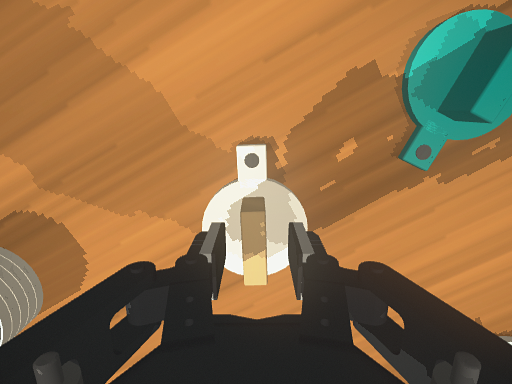

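The fin is centred between the jaws, with the tab spot at (252,160) straight along tool x. Closing.

Call:
jog_arm(
  plan=[
    {"x":0,"y":0,"z":0,"wx":0,"wy":0,"wz":0},
    {"x":0,"y":0,"z":0,"wx":0,"wy":0,"wz":0},
    {"x":0,"y":0,"z":0,"wx":0,"wy":0,"wz":0},
    {"x":0,"y":0,"z":0,"wx":0,"wy":0,"wz":0},
    {"x":0,"y":0,"z":-0.2,"wx":0,"wy":0,"wz":0},
    {"x":0,"y":0,"z":-0.4,"wx":0,"wy":0,"wz":0},
    {"x":0,"y":0,"z":-0.5,"wx":0,"wy":0,"wz":0},
    {"x":0,"y":0,"z":-0.5,"wx":0,"wy":0,"wz":0},
  ],
  hand=-1,
  grip_force=40,
)

```text
t: 3.58
eef_pos: [0.4801, 0.316, 0.1183]
tool_rot: [0.005, 0.251, 0.968, 0.004]
contact_force: [0.4, 0.2, 0.0]
gripper_width: 0.129
```

```bash
python3 - <<'E'
from h import *
print(cur()[0],cur()[2]['gripper_width'])
a,K=snap('wrist')
for n in ('stamp_a','stamp_a_tab'):
    for r in finder.place_of('wrist',n)[:2]:
        z=cur()[0][2]-.012; z+=.003*('tab' in n); w=ray(K,r['location'],z); print(n,round(r['confidence'],2),np.round(r['location']),w,cur()[1].inv().apply(w-cur()[0]))
# tray from top
a,K=snap('top')
c=cv2.cvtColor(a,cv2.COLOR_RGB2HSV); m=((c[:,:,1]<70)&(c[:,:,2]>120)).astype('uint8')
n,l,s,cc=cv2.connectedComponentsWithStats(m)
i=l[188,257] or l[172,278]
for j in range(1,n):
    if s[j,4]>800 and 230<cc[j][0]<330 and 150<cc[j][1]<220:
        cnt=cv2.findContours((l==j).astype('uint8'),cv2.RETR_EXTERNAL,cv2.CHAIN_APPROX_NONE)[0][0]
        P=np.array([ray(K,p[0],.018)[:2] for p in cnt],dtype=np.float32); print(cv2.minAreaRect(P))
cr=cv2.resize(a[140:300,220:340],(720,960))[:600]
cv2.imwrite('pics/tray.png',cv2.resize(a[155:225,225:330],(800,533),interpolation=cv2.INTER_CUBIC)[:,:,::-1])
E
```

```text
[0.480128   0.31597962 0.11832993] 0.12871307468144988
stamp_a 0.66 [255. 297.] [0.52577901 0.28987617 0.10195539] [-0.05395121  0.00195092  0.01230857]
stamp_a 0.63 [258. 224.] [0.48125127 0.31692201 0.10195539] [-0.00189501  0.00401691  0.01202564]
stamp_a_tab 0.84 [347. 130.] [0.45540893 0.38677953 0.10367891] [0.05411868 0.05351629 0.00881364]
stamp_a_tab 0.74 [258. 154.] [0.44335355 0.33760644 0.10367891] [0.04082673 0.00466295 0.00881667]
((0.6103503704071045, -0.04819929599761963), (0.2449905276298523, 0.08492270857095718), 86.03355407714844)
```

```bash
python3 - <<'E'
from h import *
go([.56,.14,.14],down(75))
E
```

```text
x y z [-0.787 -0.556 -0.137] w [0.001 0.001 0.422] rows>= 10.6
```

View pics/tray.png

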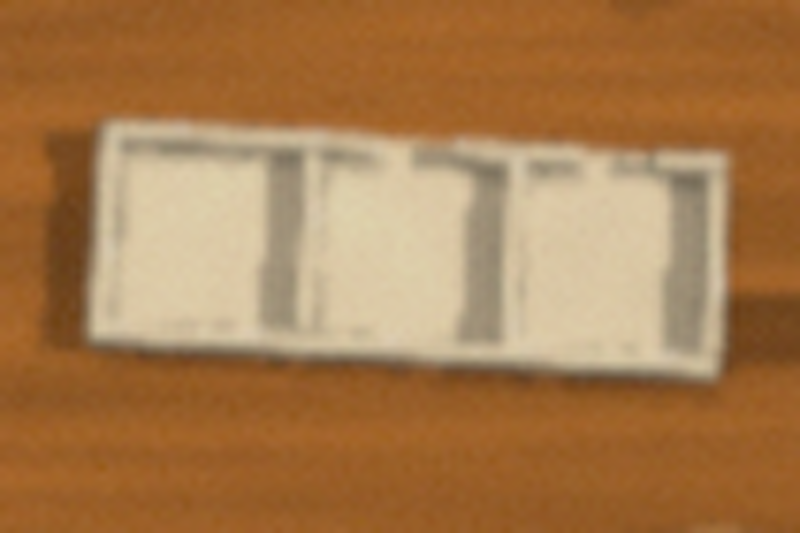

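The crop shows the notches in the upper (+x) wall of the middle bay (395,155) and the right bay (595,165). The left bay has none.

Call:
jog_arm(
  plan=[
    {"x":-0.2,"y":-0.14,"z":-0.14,"wx":0,"wy":0,"wz":0.1},
    {"x":-0.4,"y":-0.28,"z":-0.14,"wx":0,"wy":0,"wz":0.2},
    {"x":-0.6,"y":-0.42,"z":-0.14,"wx":0,"wy":0,"wz":0.3},
    {"x":-0.79,"y":-0.56,"z":-0.14,"wx":0,"wy":0,"wz":0.42},
    {"x":-0.79,"y":-0.56,"z":-0.14,"wx":0,"wy":0,"wz":0.42},
    {"x":-0.79,"y":-0.56,"z":-0.14,"wx":0,"wy":0,"wz":0.42},
    {"x":-0.79,"y":-0.56,"z":-0.14,"wx":0,"wy":0,"wz":0.42},
    {"x":-0.79,"y":-0.56,"z":-0.14,"wx":0,"wy":0,"wz":0.42},
    {"x":-0.79,"y":-0.56,"z":-0.14,"wx":0,"wy":0,"wz":0.42},
    {"x":-0.79,"y":-0.56,"z":-0.14,"wx":0,"wy":0,"wz":0.42},
    {"x":-0.79,"y":-0.56,"z":-0.14,"wx":0,"wy":0,"wz":0.42},
    {"x":-0.79,"y":-0.56,"z":-0.14,"wx":0,"wy":0,"wz":0.42},
  ],
)

```text
t: 4.78
eef_pos: [0.5591, 0.1387, 0.1389]
tool_rot: [0.002, 0.792, 0.611, -0.001]
contact_force: [-0.5, -0.2, -1.6]
gripper_width: 0.132
```

```bash
python3 - <<'E'
from h import *
a,K=snap('wrist','w3.png')
for n,z in (('tray',0),('bay_1',.006),('bay_shaker',.006),('notch_1',.006)):
    for r in finder.place_of('wrist',n)[:4]: print(n,round(r['confidence'],2),np.round(r['location']),np.round(ray(K,r['location'],z),4)[:2])
c=cv2.cvtColor(a,cv2.COLOR_RGB2HSV); print(cur()[0],cur()[2]['q'])
go([.61,-.048,.1],down(-4))
E
```

```text
bay_1 0.67 [344. 321.] [ 0.6159 -0.0538]
bay_shaker 0.59 [334. 260.] [0.6183 0.0291]
notch_1 0.66 [377. 314.] [ 0.6545 -0.0541]
[0.55990765 0.13881571 0.14016201] [-0.72990623  0.45552522  0.49059001  1.9066311  -0.2765365   0.84442415
 -0.34991466]
x y z [-0.841  0.476  0.204] w [ 0.001 -0.     0.442] rows>= 11.1
```

Call:
jog_arm(
  plan=[
    {"x":-0.3,"y":0.2,"z":0.1,"wx":0,"wy":0,"wz":0.1},
    {"x":-0.5,"y":0.3,"z":0.15,"wx":0,"wy":0,"wz":0.2},
    {"x":-0.7,"y":0.4,"z":0.18,"wx":0,"wy":0,"wz":0.3},
    {"x":-0.85,"y":0.49,"z":0.2,"wx":0,"wy":0,"wz":0.442},
    {"x":-0.85,"y":0.49,"z":0.2,"wx":0,"wy":0,"wz":0.442},
    {"x":-0.85,"y":0.49,"z":0.2,"wx":0,"wy":0,"wz":0.442},
    {"x":-0.85,"y":0.49,"z":0.2,"wx":0,"wy":0,"wz":0.442},
    {"x":-0.85,"y":0.49,"z":0.2,"wx":0,"wy":0,"wz":0.442},
    {"x":-0.85,"y":0.49,"z":0.2,"wx":0,"wy":0,"wz":0.442},
    {"x":-0.85,"y":0.49,"z":0.2,"wx":0,"wy":0,"wz":0.442},
    {"x":-0.85,"y":0.49,"z":0.2,"wx":0,"wy":0,"wz":0.442},
    {"x":-0.85,"y":0.49,"z":0.2,"wx":0,"wy":0,"wz":0.442},
  ],
)

```text
t: 6.03
eef_pos: [0.6122, -0.0502, 0.1004]
tool_rot: [0.001, 0.999, -0.037, 0.001]
contact_force: [0.6, -0.2, 0.6]
gripper_width: 0.126
```

```bash
python3 - <<'E'
from h import *
a,K=snap('wrist')
T=np.array([.613,-.051]); Rm=R.from_euler('z',-4,degrees=True).as_matrix()[:2,:2]
W=lambda x,y,z: np.r_[T+Rm@[x,y],z]
im=a[:,:,::-1].copy()
for Q in ([(-.044,-.124),(.044,-.124),(.044,.124),(-.044,.124)],[(-.036,.044),(.036,.044),(.036,.116),(-.036,.116)],[(-.036,-.036),(.036,-.036),(.036,.036),(-.036,.036)],[(.036,-.014),(.044,-.014),(.044,.014),(.036,.014)]):
    cv2.polylines(im,[np.int32([proj(K,W(x,y,.018)) for x,y in Q])],True,(0,0,255),1)
cv2.imwrite('pics/w4.png',cv2.resize(im,(800,600)))
for n,z in (('bay_1',.006),('bay_shaker',.006),('notch_1',.006)):
    for r in finder.place_of('wrist',n)[:4]: print(n,round(r['confidence'],2),np.round(r['location']),np.round(ray(K,r['location'],z),4)[:2])
print(cur()[0],cur()[1].as_matrix()[:,0])
E
```

```text
bay_1 0.58 [344. 189.] [ 0.6079 -0.1273]
bay_shaker 0.65 [164. 189.] [0.6195 0.0295]
notch_1 0.7 [257. 142.] [ 0.6542 -0.0542]
notch_1 0.56 [353. 144.] [ 0.647  -0.1339]
[ 0.61226593 -0.05041127  0.10075186] [ 0.99771605 -0.06749018  0.0027871 ]
```

View pics/w4.png

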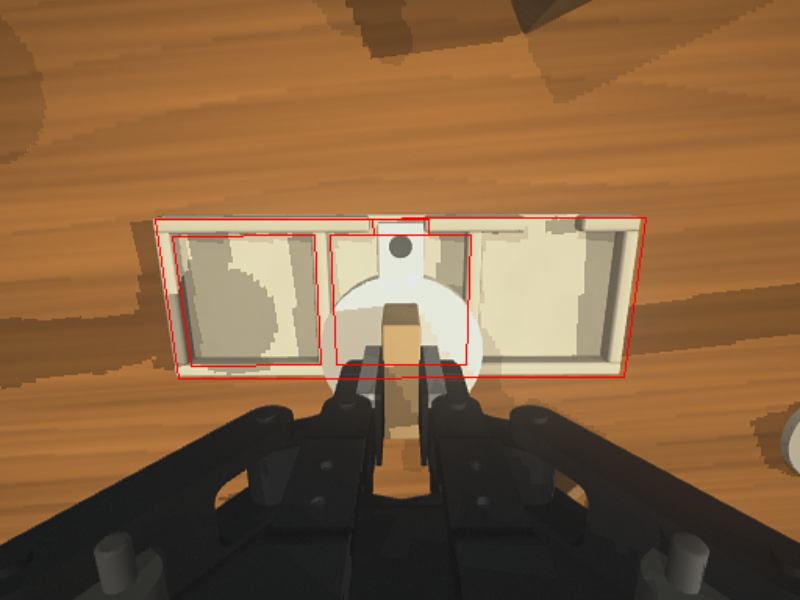

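The model overlay fits the tray to about 1 mm, and the tab points at the middle notch. Lowering.

```bash
python3 - <<'E'
from h import *
go([.614,-.051,.0185],down(-4.3))
E
```

```text
x y z [0.008 0.001 0.411] w [ 0.001 -0.001  0.002] rows>= 2.0
```

Call:
jog_arm(
  plan=[
    {"x":0.009,"y":0.002,"z":0.15,"wx":0.001,"wy":-0.001,"wz":0.002},
    {"x":0.009,"y":0.002,"z":0.25,"wx":0.001,"wy":-0.001,"wz":0.002},
    {"x":0.009,"y":0.002,"z":0.31,"wx":0.001,"wy":-0.001,"wz":0.002},
    {"x":0.009,"y":0.002,"z":0.34,"wx":0.001,"wy":-0.001,"wz":0.002},
    {"x":0.009,"y":0.002,"z":0.36,"wx":0.001,"wy":-0.001,"wz":0.002},
    {"x":0.009,"y":0.002,"z":0.375,"wx":0.001,"wy":-0.001,"wz":0.002},
    {"x":0.009,"y":0.002,"z":0.39,"wx":0.001,"wy":-0.001,"wz":0.002},
    {"x":0.009,"y":0.002,"z":0.4,"wx":0.001,"wy":-0.001,"wz":0.002},
    {"x":0.009,"y":0.002,"z":0.405,"wx":0.001,"wy":-0.001,"wz":0.002},
    {"x":0.009,"y":0.002,"z":0.41,"wx":0.001,"wy":-0.001,"wz":0.002},
    {"x":0.009,"y":0.002,"z":0.41,"wx":0.001,"wy":-0.001,"wz":0.002},
  ],
)

```text
t: 7.15
eef_pos: [0.6147, -0.0511, 0.0202]
tool_rot: [-0.001, 0.999, -0.037, 0.0]
contact_force: [-3.7, 1.3, 9.7]
gripper_width: 0.125
```

```bash
python3 - <<'E'
from h import *
p,r,o=cur(); print(p,o['contact_force'],r.as_matrix()[:,0])
E
```

```text
[ 0.61474561 -0.05110299  0.02023145] [-3.73125698  1.25941124  9.70590117] [ 9.97283108e-01 -7.36620803e-02  5.47517002e-04]
```

Contact at about 10 N. Releasing and rising.

Call:
jog_arm(
  plan=[
    {"x":0,"y":0,"z":0,"wx":0,"wy":0,"wz":0},
    {"x":0,"y":0,"z":0,"wx":0,"wy":0,"wz":0},
    {"x":0,"y":0,"z":0,"wx":0,"wy":0,"wz":0},
    {"x":0,"y":0,"z":-0.2,"wx":0,"wy":0,"wz":0},
    {"x":0,"y":0,"z":-0.4,"wx":0,"wy":0,"wz":0},
    {"x":0,"y":0,"z":-0.6,"wx":0,"wy":0,"wz":0},
    {"x":0,"y":0,"z":-0.8,"wx":0,"wy":0,"wz":0},
    {"x":0,"y":0,"z":-0.9,"wx":0,"wy":0,"wz":0},
    {"x":0,"y":0,"z":-0.9,"wx":0,"wy":0,"wz":0},
  ],
  hand=-0.2,
)

```text
t: 7.9
eef_pos: [0.6174, -0.0525, 0.2055]
tool_rot: [-0.001, 0.999, -0.037, 0.005]
contact_force: [0.4, -0.5, -0.2]
gripper_width: 0.406
```

```bash
python3 - <<'E'
from h import *
a,K=snap('wrist','w5.png')
for n,z in (('stamp_a',.006),('stamp_a_tab',.009),('notch_1',.006),('bay_shaker',.006)):
    for r in finder.place_of('wrist',n)[:3]: print(n,round(r['confidence'],2),np.round(r['location']),np.round(ray(K,r['location'],z),4)[:2])
a,K=snap('top')
for n,z in (('stamp_a',0),('stamp_a_tab',.003),('shaker',.022),('shaker_base',.022)):
    for r in finder.place_of('top',n)[:6]: print(n,round(r['confidence'],2),np.round(r['location']),np.round(ray(K,r['location'],z),4)[:2])
print(cur()[2]['q'])
go([.56,-.2,.2],down(-60));go([.507,-.311,.2],down(20));go([.507,-.311,.2],down(-156))
E
```

```text
stamp_a 0.93 [ 26. 205.] [0.5911 0.2458]
stamp_a 0.92 [457. 239.] [ 0.5038 -0.3082]
stamp_a_tab 0.87 [256. 133.] [ 0.6601 -0.0547]
notch_1 0.96 [253. 137.] [ 0.6553 -0.0507]
notch_1 0.89 [320. 142.] [ 0.6445 -0.1306]
notch_1 0.26 [467. 266.] [ 0.4636 -0.3254]
bay_shaker 0.94 [188. 170.] [0.621  0.0322]
stamp_a 0.87 [364. 225.] [ 0.4962 -0.3027]
stamp_a 0.71 [116. 240.] [0.4628 0.4364]
stamp_a 0.69 [177. 197.] [0.5883 0.2562]
stamp_a_tab 0.74 [304. 189.] [ 0.6068 -0.1275]
stamp_a_tab 0.62 [124. 236.] [0.4739 0.4141]
stamp_a_tab 0.16 [364. 221.] [ 0.5086 -0.3047]
shaker 0.9 [282. 278.] [ 0.3433 -0.0542]
shaker_base 0.65 [276. 285.] [ 0.3238 -0.0369]
[-0.65984844  0.56514064  0.92038993  1.77653056 -0.51227652  1.0599764
 -1.19843649]
x y z [-0.216  0.76  -0.004] w [-0.    0.    0.31] rows>= 7.8
x y z [-0.439  1.333 -0.004] w [-0.001  0.    -0.135] rows>= 6.7
x y z [-0.439  1.333 -0.004] w [0.    0.001 0.843] rows>= 21.2
```

View pics/w5.png

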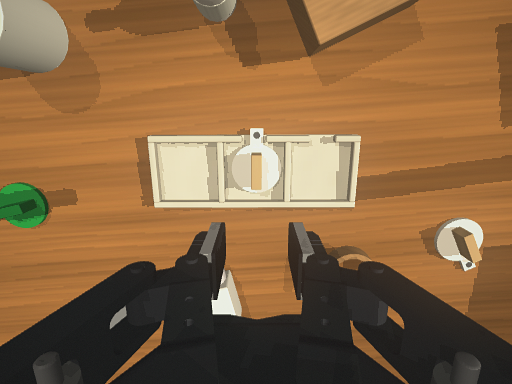

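Stamp a lies in the middle bay, disc near (256,168), tab in the notch at (256,133). Stamp b is at (460,242) with its tab spot at (467,265). Next, stamp b.

Call:
jog_arm(
  plan=[
    {"x":-0.06,"y":0.2,"z":0,"wx":0,"wy":0,"wz":-0.03},
    {"x":-0.12,"y":0.4,"z":0,"wx":0,"wy":0,"wz":-0.06},
    {"x":-0.18,"y":0.6,"z":0.1,"wx":0,"wy":0,"wz":-0.09},
    {"x":-0.24,"y":0.8,"z":0.2,"wx":0,"wy":0,"wz":-0.12},
    {"x":-0.32,"y":0.98,"z":0.3,"wx":0,"wy":0,"wz":-0.15},
    {"x":-0.32,"y":0.98,"z":0.3,"wx":0,"wy":0,"wz":-0.15},
  ],
)

```text
t: 8.9
eef_pos: [0.5306, -0.2483, 0.1374]
tool_rot: [-0.0, 0.981, 0.196, -0.002]
contact_force: [-0.9, -0.3, 0.3]
gripper_width: 0.403
```

```bash
python3 - <<'E'
from h import *
go([.503,-.308,.12],down(23)); print(cur()[2]['q'])
E
```

```text
x y z [-0.241  0.223  0.088] w [-0.001  0.001 -0.002] rows>= 1.6
[-0.2227535   0.54303592  0.75165291  1.89389316 -0.46745658  0.89260638
 -0.4168544 ]
```

Call:
jog_arm(
  plan=[
    {"x":-0.12,"y":0.11,"z":0.09,"wx":0,"wy":0,"wz":-0.002},
    {"x":-0.24,"y":0.22,"z":0.09,"wx":0,"wy":0,"wz":-0.002},
    {"x":-0.24,"y":0.22,"z":0.09,"wx":0,"wy":0,"wz":-0.002},
    {"x":-0.24,"y":0.22,"z":0.09,"wx":0,"wy":0,"wz":-0.002},
  ],
)

```text
t: 9.23
eef_pos: [0.5011, -0.31, 0.1194]
tool_rot: [-0.0, 0.981, 0.196, -0.003]
contact_force: [1.1, 1.0, 0.1]
gripper_width: 0.399
```

```bash
python3 - <<'E'
from h import *
a,K=snap('wrist','w6.png')
for n,z in (('stamp_a',.0),('stamp_a_tab',.003)):
    for r in finder.place_of('wrist',n)[:3]: print(n,round(r['confidence'],2),np.round(r['location']),np.round(ray(K,r['location'],z),4)[:2])
h=cv2.cvtColor(a,cv2.COLOR_RGB2HSV); m=((h[:,:,1]<60)&(h[:,:,2]>140)).astype('uint8')
n,l,s,c=cv2.connectedComponentsWithStats(m)
for i in range(1,n):
    if s[i,4]>300: print(s[i],np.round(c[i]),np.round(ray(K,c[i],.006),3))
print(cur()[0])
E
```

```text
stamp_a 0.84 [258. 183.] [ 0.5014 -0.3125]
[  19    0  121   54 2661] [89. 17.] [ 0.578 -0.133  0.006]
[ 226  151   64   80 2691] [258. 184.] [ 0.501 -0.312  0.006]
[ 0.50390905 -0.30612228  0.11945534]
```

View pics/w6.png

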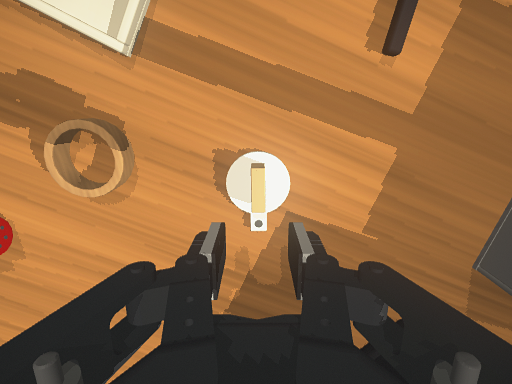

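The stamp is at (258,182) with its tab spot at (258,224) straight below. The jaws are aligned with the fin.

```bash
python3 - <<'E'
from h import *
K=cams.get_calibration('wrist')
s=ray(K,(258.5,224),.006); c=ray(K,(258,182),.006); t=ray(K,(258.5,152),.006);print(s,c,t,np.linalg.norm(s-c),np.degrees(np.arctan2(*(c-s)[1::-1])))
u=(c-s)[:2]/np.linalg.norm(c-s); p=(s[:2]+.04*u+c[:2]+t[:2]-.03*u)/3; print(p, s[:2]+.04*u, t[:2]-.03*u)
go(np.r_[p,.010],down(23))
E
```

```text
[ 0.46796255 -0.32399492  0.006     ] [ 0.50665684 -0.30694893  0.006     ] [ 0.5326984  -0.29632683  0.006     ] 0.04228254994090369 23.77491614734184
[ 0.50548972 -0.30774641] [ 0.504568   -0.30786913] [ 0.50524431 -0.30842117]
x y z [0.006 0.012 0.547] w [-0.001  0.001 -0.   ] rows>= 2.6
```

Call:
jog_arm(
  plan=[
    {"x":0.006,"y":0.012,"z":0.2,"wx":0,"wy":0,"wz":-0.002},
    {"x":0.006,"y":0.012,"z":0.35,"wx":0,"wy":0,"wz":-0.002},
    {"x":0.006,"y":0.012,"z":0.47,"wx":0,"wy":0,"wz":-0.002},
    {"x":0.006,"y":0.012,"z":0.52,"wx":0,"wy":0,"wz":-0.002},
    {"x":0.006,"y":0.012,"z":0.54,"wx":0,"wy":0,"wz":-0.002},
    {"x":0.006,"y":0.012,"z":0.547,"wx":0,"wy":0,"wz":-0.002},
    {"x":0.006,"y":0.012,"z":0.547,"wx":0,"wy":0,"wz":-0.002},
    {"x":0.006,"y":0.012,"z":0.547,"wx":0,"wy":0,"wz":-0.002},
  ],
)

```text
t: 10.05
eef_pos: [0.5066, -0.3082, 0.0115]
tool_rot: [0.0, 0.979, 0.203, -0.001]
contact_force: [0.4, -0.3, -0.3]
gripper_width: 0.403
```

Call:
jog_arm(
  plan=[
    {"x":0,"y":0,"z":0,"wx":0,"wy":0,"wz":0},
    {"x":0,"y":0,"z":0,"wx":0,"wy":0,"wz":0},
    {"x":0,"y":0,"z":0,"wx":0,"wy":0,"wz":0},
    {"x":0,"y":0,"z":0,"wx":0,"wy":0,"wz":0},
    {"x":0,"y":0,"z":-0.2,"wx":0,"wy":0,"wz":0},
    {"x":0,"y":0,"z":-0.4,"wx":0,"wy":0,"wz":0},
    {"x":0,"y":0,"z":-0.5,"wx":0,"wy":0,"wz":0},
    {"x":0,"y":0,"z":-0.5,"wx":0,"wy":0,"wz":0},
  ],
  hand=-1,
)

```text
t: 10.72
eef_pos: [0.5093, -0.3103, 0.1166]
tool_rot: [0.003, 0.979, 0.202, 0.002]
contact_force: [1.2, -0.4, -0.4]
gripper_width: 0.129
```

```bash
python3 - <<'E'
from h import *
p,r,o=cur();print(p,o['gripper_width'],o['q'])
a,K=snap('wrist')
for n in ('stamp_a','stamp_a_tab'):
    for q in finder.place_of('wrist',n)[:2]:
        z=p[2]-.012+.003*('tab' in n); w=ray(K,q['location'],z); print(n,round(q['confidence'],2),np.round(q['location']),r.inv().apply(w-p))
T=np.array([.614,-.051]); Rm=R.from_euler('z',-4.3,degrees=True).as_matrix()[:2,:2]; b=T+Rm@[0,-.08]; print('bay1',b)
go([.57,-.2,.12],down(110))
E
```

```text
[ 0.50929683 -0.31030947  0.11657366] 0.12857030022365631 [-0.08457662  0.57897967  0.72197752  1.88997621 -0.50015818  0.85312954
 -0.27060185]
stamp_a 0.74 [257. 239.] [-0.00662425  0.00084485  0.01198051]
stamp_a_tab 0.39 [257. 239.] [-0.00531073  0.00119161  0.00898741]
bay1 [ 0.6080017  -0.13077481]
x y z [ 0.504 -0.368 -0.045] w [-0.001  0.    -0.481] rows>= 12.1
```

Call:
jog_arm(
  plan=[
    {"x":0.15,"y":-0.1,"z":-0.05,"wx":0,"wy":0,"wz":-0.12},
    {"x":0.25,"y":-0.2,"z":-0.05,"wx":0,"wy":0,"wz":-0.24},
    {"x":0.4,"y":-0.3,"z":-0.05,"wx":0,"wy":0,"wz":-0.36},
    {"x":0.5,"y":-0.37,"z":-0.05,"wx":0,"wy":0,"wz":-0.48},
    {"x":0.5,"y":-0.37,"z":-0.05,"wx":0,"wy":0,"wz":-0.48},
    {"x":0.5,"y":-0.37,"z":-0.05,"wx":0,"wy":0,"wz":-0.48},
    {"x":0.5,"y":-0.37,"z":-0.05,"wx":0,"wy":0,"wz":-0.48},
    {"x":0.5,"y":-0.37,"z":-0.05,"wx":0,"wy":0,"wz":-0.48},
    {"x":0.5,"y":-0.37,"z":-0.05,"wx":0,"wy":0,"wz":-0.48},
    {"x":0.5,"y":-0.37,"z":-0.05,"wx":0,"wy":0,"wz":-0.48},
    {"x":0.5,"y":-0.37,"z":-0.05,"wx":0,"wy":0,"wz":-0.48},
    {"x":0.5,"y":-0.37,"z":-0.05,"wx":0,"wy":0,"wz":-0.48},
  ],
)

```text
t: 11.87
eef_pos: [0.5678, -0.1993, 0.1192]
tool_rot: [-0.003, 0.576, 0.818, -0.001]
contact_force: [0.5, -0.6, -2.0]
gripper_width: 0.127
```

```bash
python3 - <<'E'
from h import *
p,r,o=cur();print(p,o['q']); go([.608,-.1308,.09],down(175.7))
E
```

```text
[ 0.56781024 -0.19933226  0.1191624 ] [-0.01605818  0.50349415  0.33259528  1.84764697 -0.21475102  0.83103017
  0.76813291]
x y z [0.255 0.305 0.145] w [-0.001 -0.002 -0.367] rows>= 9.2
```

Call:
jog_arm(
  plan=[
    {"x":0.1,"y":0.1,"z":0.1,"wx":0,"wy":0,"wz":-0.1},
    {"x":0.2,"y":0.2,"z":0.14,"wx":0,"wy":-0.002,"wz":-0.2},
    {"x":0.256,"y":0.306,"z":0.14,"wx":-0.001,"wy":-0.002,"wz":-0.367},
    {"x":0.256,"y":0.306,"z":0.14,"wx":-0.001,"wy":-0.002,"wz":-0.367},
    {"x":0.256,"y":0.306,"z":0.14,"wx":-0.001,"wy":-0.002,"wz":-0.367},
    {"x":0.256,"y":0.306,"z":0.14,"wx":-0.001,"wy":-0.002,"wz":-0.367},
    {"x":0.256,"y":0.306,"z":0.14,"wx":-0.001,"wy":-0.002,"wz":-0.367},
    {"x":0.256,"y":0.306,"z":0.14,"wx":-0.001,"wy":-0.002,"wz":-0.367},
    {"x":0.256,"y":0.306,"z":0.14,"wx":-0.001,"wy":-0.002,"wz":-0.367},
    {"x":0.256,"y":0.306,"z":0.14,"wx":-0.001,"wy":-0.002,"wz":-0.367},
    {"x":0.256,"y":0.306,"z":0.14,"wx":-0.001,"wy":-0.002,"wz":-0.367},
  ],
)

```text
t: 12.78
eef_pos: [0.6067, -0.1303, 0.0892]
tool_rot: [-0.001, 0.037, 0.999, 0.001]
contact_force: [0.0, 0.1, -0.4]
gripper_width: 0.133
```

```bash
python3 - <<'E'
from h import *
p,r,o=cur();print(p,r.as_matrix()[:,0],o['q']); go([.608,-.1308,.0185],down(175.7))
E
```

```text
[ 0.6066991  -0.13027195  0.08920461] [-0.99731196  0.07324624  0.00196103] [ 0.09882948  0.54922676  0.01728134  1.80448125 -0.01444416  0.79001593
  1.62123867]
x y z [-0.007 -0.003  0.354] w [ 0.    -0.001  0.001] rows>= 1.7
```

Call:
jog_arm(
  plan=[
    {"x":-0.003,"y":-0.003,"z":0.1,"wx":0,"wy":-0.001,"wz":0.001},
    {"x":-0.003,"y":-0.003,"z":0.18,"wx":0,"wy":-0.001,"wz":0.001},
    {"x":-0.003,"y":-0.003,"z":0.24,"wx":0,"wy":-0.001,"wz":0.001},
    {"x":-0.003,"y":-0.003,"z":0.28,"wx":0,"wy":-0.001,"wz":0.001},
    {"x":-0.003,"y":-0.003,"z":0.3,"wx":0,"wy":-0.001,"wz":0.001},
    {"x":-0.003,"y":-0.003,"z":0.315,"wx":0,"wy":-0.001,"wz":0.001},
    {"x":-0.003,"y":-0.003,"z":0.33,"wx":0,"wy":-0.001,"wz":0.001},
    {"x":-0.003,"y":-0.003,"z":0.34,"wx":0,"wy":-0.001,"wz":0.001},
    {"x":-0.003,"y":-0.003,"z":0.346,"wx":0,"wy":-0.001,"wz":0.001},
    {"x":-0.003,"y":-0.003,"z":0.35,"wx":0,"wy":-0.001,"wz":0.001},
    {"x":-0.003,"y":-0.003,"z":0.352,"wx":0,"wy":-0.001,"wz":0.001},
  ],
)

```text
t: 13.7
eef_pos: [0.6073, -0.1308, 0.0191]
tool_rot: [0.001, 0.038, 0.999, 0.001]
contact_force: [-0.1, 0.2, -0.7]
gripper_width: 0.13
```

Call:
jog_arm(
  plan=[
    {"x":0,"y":0,"z":0.005,"wx":0,"wy":0,"wz":0},
    {"x":0,"y":0,"z":0.008,"wx":0,"wy":0,"wz":0},
    {"x":0,"y":0,"z":0.01,"wx":0,"wy":0,"wz":0},
    {"x":0,"y":0,"z":0.01,"wx":0,"wy":0,"wz":0},
  ],
)

```text
t: 14.03
eef_pos: [0.6074, -0.1309, 0.0189]
tool_rot: [0.001, 0.038, 0.999, 0.001]
contact_force: [-5.8, 1.1, 13.9]
gripper_width: 0.133
```

Call:
jog_arm(
  plan=[
    {"x":0,"y":0,"z":0,"wx":0,"wy":0,"wz":0},
    {"x":0,"y":0,"z":0,"wx":0,"wy":0,"wz":0},
    {"x":0,"y":0,"z":0,"wx":0,"wy":0,"wz":0},
    {"x":0,"y":0,"z":-0.2,"wx":0,"wy":0,"wz":0},
    {"x":0,"y":0,"z":-0.4,"wx":0,"wy":0,"wz":0},
    {"x":0,"y":0,"z":-0.55,"wx":0,"wy":0,"wz":0},
    {"x":0,"y":0,"z":-0.55,"wx":0,"wy":0,"wz":0},
    {"x":0,"y":0,"z":-0.55,"wx":0,"wy":0,"wz":0},
  ],
  hand=-0.2,
)

```text
t: 14.7
eef_pos: [0.6087, -0.1312, 0.131]
tool_rot: [0.003, 0.038, 0.999, 0.0]
contact_force: [-0.2, -0.3, -0.7]
gripper_width: 0.398
```

```bash
python3 - <<'E'
from h import *
a,K=snap('wrist')
im=a[:,:,::-1].copy()
T=np.array([.614,-.051]); Rm=R.from_euler('z',-4.3,degrees=True).as_matrix()[:2,:2]
for y in (0,-.08):
    pts=[np.r_[T+Rm@[.03*np.cos(t),y+.03*np.sin(t)],.012] for t in np.linspace(0,6.28,40)]
    cv2.polylines(im,[np.int32([proj(K,p) for p in pts])],True,(0,0,255),1)
    cv2.circle(im,tuple(int(v) for v in proj(K,np.r_[T+Rm@[.04,y],.012])),3,(255,0,0),1)
cv2.imwrite('pics/w7.png',cv2.resize(im,(800,600)))
for n,z in (('stamp_a',.006),('stamp_a_tab',.009),('notch_1',.006)):
    for r in finder.place_of('wrist',n)[:3]: print(n,round(r['confidence'],2),np.round(r['location']),np.round(ray(K,r['location'],z),4)[:2])
a,K=snap('top')
for n,z in (('shaker',.022),('shaker_base',.022)):
    for r in finder.place_of('top',n)[:3]: print(n,round(r['confidence'],2),np.round(r['location']),np.round(ray(K,r['location'],z),4)[:2])
c=a[225:275,245:275]; h=cv2.cvtColor(a,cv2.COLOR_RGB2HSV); m=((h[:,:,1]<50)&(h[:,:,2]>150)).astype('uint8')
n,l,s,cc=cv2.connectedComponentsWithStats(m)
for j in range(1,n):
    if s[j,4]>100 and 240<cc[j][0]<280 and 220<cc[j][1]<275:
        P=np.array([ray(K,(u,v),.044)[:2] for v,u in np.argwhere(l==j)],dtype=np.float32); print(s[j],cv2.minAreaRect(P),P.mean(0))
print(cur()[0])
E
```

```text
stamp_a 0.87 [340. 184.] [ 0.6196 -0.0505]
stamp_a 0.7 [260. 188.] [ 0.6183 -0.1287]
stamp_a_tab 0.69 [339. 219.] [ 0.6553 -0.0518]
notch_1 0.95 [340. 215.] [ 0.6521 -0.0503]
notch_1 0.9 [261. 218.] [ 0.6497 -0.1301]
notch_1 0.26 [423. 180.] [0.6218 0.0306]
shaker 0.89 [284. 278.] [ 0.3426 -0.0594]
shaker 0.77 [259. 243.] [0.4473 0.0121]
shaker_base 0.84 [274. 284.] [ 0.3282 -0.0315]
shaker_base 0.64 [260. 255.] [0.4121 0.0082]
[251 228  18  30 395] ((0.44826510548591614, 0.012631954625248909), (0.08041606098413467, 0.04369913414120674), 9.641059875488281) [0.4457584  0.01183736]
[ 0.60649228 -0.13082573  0.12759845]
```

View pics/w7.png

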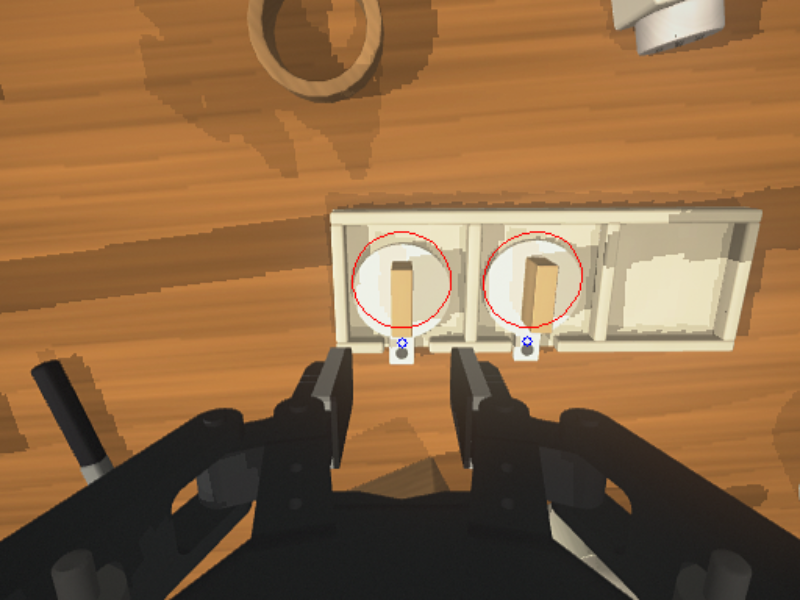

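Both stamps lie flat in their bays with the tab spots in the notches, at (401,353) and (527,349). They sit about 6 mm toward +x, inside the tolerance. For the shaker I fit a quick arm model from the logged poses, to check that the tilted poses can be reached.

```bash
cat > kin.py <<'E'
from h import *
from scipy.optimize import least_squares
S=np.array([-1,1,-1,1,-1,1,-1])
LO=np.array([-2.96,-.34,-1.41,.24,-1.37,.17,-2.96]);HI=np.array([2.96,2.1,1.46,2.44,4.51,1.92,2.96])
def fk(q,L):
    R_=R.from_euler('z',L[0]); p=np.zeros(3); d=np.array([0,0,L[1]]); p=p+d
    for i in range(7):
        R_=R_*R.from_euler('zyzyzyz'[i],S[i]*q[i])
        if i==2: p=p+R_.apply([L[5],L[8],L[2]])
        if i==4: p=p+R_.apply([L[6],L[9],L[3]])
        if i==6: p=p+R_.apply([0,0,L[4]])
        if i==5: p=p+R_.apply([L[7],L[10],0])
    return p,R_*R.from_euler('z',L[11])
D=[([-1.25,.478,.022,1.556,-.011,1.109,-.083],[.28,.613,.23],155),
([-.7299,.4555,.4906,1.9066,-.2765,.8444,-.3499],[.5599,.1388,.1402],75.3),
([-.6598,.5651,.9204,1.7765,-.5123,1.06,-1.1984],[.6165,-.0525,.2055],-4.2),
([-.0846,.5790,.7220,1.8900,-.5002,.8531,-.2706],[.5093,-.3103,.1166],23.4),
([-.0161,.5035,.3326,1.8476,-.2148,.8310,.7681],[.5678,-.1993,.1192],109.6),
([.0988,.5492,.0173,1.8045,-.0144,.7900,1.6212],[.6067,-.1303,.0892],175.8)]
p,r,o=cur(); D.append((o['q'],p,r))
def res(L):
    e=[]
    for q,p,y in D:
        a,b=fk(q,L); e+=list((a-p)*10); e+=list(((y if isinstance(y,R) else down(y)).inv()*b).as_rotvec())
    return np.r_[e,(L-L0)*.03]
L0=np.array([-.11,.33,.4,.4,.25,0,0,0,0,0,0,-np.pi/2])
best=min((least_squares(res,np.r_[L0[:11],s]) for s in (-1.57,0,1.57,3.14)),key=lambda f:f.cost)
L=best.x
def ik(p,Rt,q0,w=.02):
    f=lambda q:np.r_[(fk(q,L)[0]-p)*10,(Rt.inv()*fk(q,L)[1]).as_rotvec()*3,w*(q-q0)]
    s=least_squares(f,np.clip(q0,LO+.01,HI-.01),bounds=(LO,HI)); q=s.x
    return q,np.linalg.norm(fk(q,L)[0]-p),np.degrees(np.linalg.norm((Rt.inv()*fk(q,L)[1]).as_rotvec()))
E
python3 - <<'E'
from kin import *
np.set_printoptions(precision=3,suppress=True)
print(best.cost,L)
for q,p,y in D: print((fk(q,L)[0]-p)*1e3)
q=np.array(cur()[2]['q'])
def tool(zd,yd):
    z=np.array(zd)/np.linalg.norm(zd); y=np.array(yd,float); y-=z*(y@z); y/=np.linalg.norm(y)
    return R.from_matrix(np.array([np.cross(y,z),y,z]).T)
def pose(axdeg,below,sgn):   # tool z pointing along azimuth axdeg at angle `below` below horizontal, y horizontal
    a=np.radians(axdeg);b=np.radians(below)
    return tool([np.cos(b)*np.cos(a),np.cos(b)*np.sin(a),-np.sin(b)],[-sgn*np.sin(a),sgn*np.cos(a),0])
for t in (0,15,30,40):
  for s in (1,-1):
    print('grasp',t,s,*ik(np.array([.44,.011,.02]),pose(8.5,90+t,s),q))
for az in (-110,-90,-60,-30,0,30,60,90,110):
  for bl in (30,45):
   for s in (1,-1):
    Rt=pose(az,bl,s); g=np.array([.62,.029,.05]); print('place',az,bl,s,*ik(g+Rt.apply([0,0,.019]),Rt,q))
E
```

```text
0.008967672049175736 [-0.098  0.293  0.554  0.481  0.346 -0.01  -0.002  0.002 -0.046  0.023
  0.023  1.474]
[ 4.679 -0.54   0.95 ]
[-3.079  3.215  0.666]
[-3.558 -2.428 -1.543]
[ 1.761 -2.102  2.645]
[0.961 2.553 0.254]
[ 1.004  0.879 -1.708]
[ 0.492  0.993 -1.264]
grasp 0 1 [-0.075  0.445 -0.06   2.238  0.058  0.459  1.539] 7.634892605600719e-06 0.0024888813086884048
grasp 0 -1 [-0.794  0.596  0.796  2.317 -0.867  0.555 -0.727] 3.9109133169512026e-05 0.0125029765114558
grasp 15 1 [-0.114  0.56  -0.04   2.046  0.064  0.798  1.519] 3.4244075267983148e-06 0.0010996987990597273
grasp 15 -1 [-0.816  0.771  0.887  2.112 -0.674  0.9   -0.9  ] 2.7426068904341984e-05 0.009863831835058855
grasp 30 1 [-0.144  0.704 -0.021  1.859  0.062  1.102  1.515] 2.2154737797295813e-06 0.0011879776752195196
grasp 30 -1 [-0.767  0.922  0.875  1.915 -0.553  1.19  -0.994] 2.1410597519095265e-05 0.00837304581360877
grasp 40 1 [-0.16   0.809 -0.008  1.739  0.058  1.291  1.517] 4.576853973592028e-06 0.0018814317907117275
grasp 40 -1 [-0.732  1.025  0.862  1.79  -0.499  1.371 -1.024] 1.9738343695992e-05 0.0077651
[... 3234 characters left out ...]
  0.977] 4.703995777823234e-06 0.002123900536214745
place 90 45 1 [ 0.929  1.228 -1.185  1.732  0.387  0.882  2.96 ] 1.6288019111573856e-05 0.008638493914204305
place 90 45 -1 [ 0.252  0.802 -0.087  1.84  -0.867  0.978  0.863] 4.635652500695212e-06 0.001995427420295242
place 110 30 1 [ 0.88   1.536 -1.41   1.492  0.514  1.344  2.96 ] 0.012624530045014683 8.255498257431341
place 110 30 -1 [ 0.275  1.013 -0.112  1.544 -0.697  1.397  0.958] 1.0365784505220517e-05 0.0032091477289729322
place 110 45 1 [ 0.856  1.429 -1.41   1.541  0.648  1.308  2.96 ] 0.0044696660456212 2.454120308687732
place 110 45 -1 [ 0.181  0.88  -0.046  1.637 -0.642  1.206  0.91 ] 7.658190060582439e-06 0.0025970600980104092
```

```bash
cat >> kin.py <<'E'
np.set_printoptions(precision=3,suppress=True)
def tool(zd,yd):
    z=np.array(zd)/np.linalg.norm(zd); y=np.array(yd,float); y-=z*(y@z); y/=np.linalg.norm(y)
    return R.from_matrix(np.array([np.cross(y,z),y,z]).T)
def pose(az,below):
    a=np.radians(az);b=np.radians(below)
    return tool([np.cos(b)*np.cos(a),np.cos(b)*np.sin(a),-np.sin(b)],[-np.sin(a),np.cos(a),0])
E
python3 - <<'E'
from kin import *
go([.44,.011,.13],pose(8.5,120))
E
```

```text
x y z [ 0.884  0.643 -0.011] w [ 0.019  0.166 -0.07 ] rows>= 5.2
```

Call:
jog_arm(
  plan=[
    {"x":0.2,"y":0.15,"z":-0.2,"wx":0,"wy":0.03,"wz":-0.01},
    {"x":0.4,"y":0.3,"z":-0.2,"wx":0.005,"wy":0.07,"wz":-0.03},
    {"x":0.6,"y":0.45,"z":-0.15,"wx":0.01,"wy":0.11,"wz":-0.05},
    {"x":0.8,"y":0.6,"z":-0.05,"wx":0.019,"wy":0.166,"wz":-0.07},
    {"x":0.884,"y":0.643,"z":-0.011,"wx":0.019,"wy":0.166,"wz":-0.07},
    {"x":0.884,"y":0.643,"z":-0.011,"wx":0.019,"wy":0.166,"wz":-0.07},
    {"x":0.884,"y":0.643,"z":-0.011,"wx":0.019,"wy":0.166,"wz":-0.07},
    {"x":0.884,"y":0.643,"z":-0.011,"wx":0.019,"wy":0.166,"wz":-0.07},
    {"x":0.884,"y":0.643,"z":-0.011,"wx":0.019,"wy":0.166,"wz":-0.07},
  ],
  hand=0.6,
)

```text
t: 15.8
eef_pos: [0.4407, 0.0101, 0.13]
tool_rot: [-0.258, -0.071, 0.963, -0.019]
contact_force: [0.9, -0.3, 0.4]
gripper_width: 0.802
```

```bash
python3 - <<'E'
from kin import *
p,r,o=cur(); print(p,r.as_matrix()[:,2],o['q'])
a,K=snap('wrist'); im=a[:,:,::-1].copy()
for n,z in (('shaker',.022),('shaker_base',.022)):
    for q in finder.place_of('wrist',n)[:2]: print(n,round(q['confidence'],2),np.round(q['location']),ray(K,q['location'],z)[:2])
ax=np.array([np.cos(np.radians(8.5)),np.sin(np.radians(8.5))]); pe=np.array([-ax[1],ax[0]]); b=np.array([.410,.0065])
for z in (.044,0): cv2.polylines(im,[np.int32([proj(K,np.r_[b+ax*u+pe*v,z]) for u,v in((0,-.022),(.066,-.022),(.066,.022),(0,.022))])],True,(0,0,255),1)
cv2.imwrite('pics/w8.png',im)
E
```

```text
[0.441 0.01  0.13 ] [-0.494 -0.074 -0.866] [-0.115  0.53  -0.06   1.846  0.018  1.289  1.535]
shaker 0.88 [256. 248.] [0.443 0.01 ]
shaker 0.87 [201. 138.] [ 0.343 -0.062]
shaker_base 0.72 [255. 212.] [0.41  0.004]
shaker_base 0.61 [234. 128.] [ 0.327 -0.031]
```

View pics/w8.png

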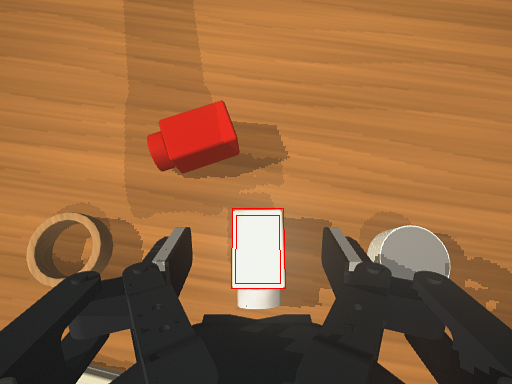

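The overlay fits the white shaker, base edge at (258,210) and lid at (258,297). It sits centred between the jaws; the red one is at (195,137). Descending.

```bash
python3 - <<'E'
from kin import *
go([.44,.0105,.06],pose(8.5,120));go([.44,.0105,.010],pose(8.5,120))
E
```

```text
x y z [-0.171  0.004  0.308] w [ 0.  0. -0.] rows>= 1.7
x y z [-0.296  0.004  0.524] w [ 0.  0. -0.] rows>= 2.9
```

Call:
jog_arm(
  plan=[
    {"x":-0.085,"y":0.004,"z":0.15,"wx":0,"wy":0,"wz":0},
    {"x":-0.17,"y":0.004,"z":0.31,"wx":0,"wy":0,"wz":0},
    {"x":-0.23,"y":0.004,"z":0.41,"wx":0,"wy":0,"wz":0},
    {"x":-0.27,"y":0.004,"z":0.48,"wx":0,"wy":0,"wz":0},
    {"x":-0.29,"y":0.004,"z":0.515,"wx":0,"wy":0,"wz":0},
    {"x":-0.295,"y":0.004,"z":0.523,"wx":0,"wy":0,"wz":0},
    {"x":-0.295,"y":0.004,"z":0.523,"wx":0,"wy":0,"wz":0},
    {"x":-0.295,"y":0.004,"z":0.523,"wx":0,"wy":0,"wz":0},
  ],
)

```text
t: 16.62
eef_pos: [0.4409, 0.0103, 0.0112]
tool_rot: [-0.257, -0.07, 0.964, -0.019]
contact_force: [-0.8, -0.8, 0.8]
gripper_width: 0.799
```

Call:
jog_arm(
  plan=[
    {"x":0,"y":0,"z":0,"wx":0,"wy":0,"wz":0},
    {"x":0,"y":0,"z":0,"wx":0,"wy":0,"wz":0},
    {"x":0,"y":0,"z":0,"wx":0,"wy":0,"wz":0},
    {"x":0,"y":0,"z":0,"wx":0,"wy":0,"wz":0},
    {"x":0,"y":0,"z":0,"wx":0,"wy":0,"wz":0},
    {"x":0,"y":0,"z":0,"wx":0,"wy":0,"wz":0},
  ],
  hand=-1,
  grip_force=50,
)

```text
t: 17.12
eef_pos: [0.4421, 0.0104, 0.0123]
tool_rot: [-0.255, -0.07, 0.964, -0.019]
contact_force: [1.0, 1.0, 7.2]
gripper_width: 0.506
```

```bash
python3 - <<'E'
from kin import *
p,r,o=cur(); print(p,r.as_matrix()[:,2],o['gripper_width'],o['contact_force'])
a,K=snap('wrist')
for n,z in (('shaker',.022),('shaker_base',.022)):
    for q in finder.place_of('wrist',n)[:2]: print(n,round(q['confidence'],2),np.round(q['location']),ray(K,q['location'],z)[:2])
go([.45,.03,.16],pose(8.5,120)); go([.47,.10,.2],pose(-20,75))
E
```

```text
[0.442 0.01  0.012] [-0.49  -0.072 -0.869] 0.505816315498261 [0.975 1.036 7.17 ]
shaker 0.64 [254. 236.] [0.443 0.009]
shaker 0.63 [163.  58.] [ 0.345 -0.062]
shaker_base 0.92 [257. 174.] [0.41  0.005]
shaker_base 0.83 [215.  40.] [ 0.327 -0.033]
x y z [ 0.319  0.091 -0.668] w [ 0.     0.002 -0.001] rows>= 3.6
x y z [ 0.288  0.423 -0.916] w [-0.021 -0.243  0.16 ] rows>= 7.3
```

```bash
cat >> kin.py <<'E'
import json,os
if os.path.exists('grasp.json'):
    G={k:np.array(v) for k,v in json.load(open('grasp.json')).items()}
def final(az,dz=0,xy=None):
    T=np.array([.6155,-.0505]); Rm=R.from_euler('z',-4.3,degrees=True).as_matrix()[:2,:2]
    t=T+Rm@[0,.08] if xy is None else np.array(xy)
    # tool axis horizontal part azimuth az, shaker x axis up; y_t horizontal
    a=np.radians(az); y=np.array([-np.sin(a),np.cos(a),0]); up=np.array([0,0,1.])
    W=np.array([up,y,np.cross(up,y)]).T; B=np.array([G['ax'],[0,1,0],np.cross(G['ax'],[0,1,0])]).T
    Rt=R.from_matrix(W@B.T); return np.r_[t,.006+dz]-Rt.apply(G['base']),Rt
E
python3 - <<'E'
from h import *
import json
p,r,o=cur(); y=r.as_matrix()[:,1]; ax=np.cross(y,[0,0,1]); ax[2]=0; ax/=np.linalg.norm(ax); print('az',np.degrees(np.arctan2(ax[1],ax[0])))
A=r.inv().apply(ax); A[1]=0; A/=np.linalg.norm(A)
bs=r.inv().apply(np.array([.410,.0055,.022])-p); print(bs,A); bs[1]=0
json.dump({'ax':A.tolist(),'base':bs.tolist()},open('grasp.json','w'))
from kin import *
pf,Rf=final(-94.3); print(pf,Rf.as_matrix())
q=np.array(o['q'])
for P,Rt in (([.45,.03,.16],pose(8.5,120)),([.47,.1,.2],pose(-20,75)),([.55,.08,.18],pose(-60,50)),(pf+[0,0,.1],Rf),(pf,Rf)):
    q,e1,e2=ik(np.array(P),Rt,q); print(q,e1,e2)
E
```

```text
az 8.353641294284413
[ 0.03298531 -0.00017019  0.00767095] [-0.86879237  0.         -0.49517655]
[0.621 0.02  0.038] [[ 0.037  0.997 -0.065]
 [ 0.494 -0.075 -0.866]
 [-0.869 -0.    -0.495]]
[-0.149  0.51  -0.059  1.805  0.032  1.351  1.498] 3.3130274779885166e-06 0.0005120174685544417
[-0.36   0.093 -0.105  2.176  0.292  0.7    0.553] 1.7925955639320334e-05 0.007938213376293198
[-0.795  0.395  0.131  2.012  0.806  0.984 -0.692] 1.3319095029820297e-05 0.007314161896028197
[-0.748  0.851  0.282  1.578  0.669  1.41  -0.918] 8.197879341614421e-06 0.002650314374145498
[-0.736  0.995  0.261  1.564  0.658  1.318 -1.009] 1.532476116138953e-06 0.00030536015203334296
```

Call:
jog_arm(
  plan=[
    {"x":0.05,"y":0,"z":-0.1,"wx":0,"wy":0,"wz":0},
    {"x":0.15,"y":0.03,"z":-0.3,"wx":0,"wy":0,"wz":0},
    {"x":0.25,"y":0.06,"z":-0.5,"wx":0,"wy":0,"wz":0},
    {"x":0.32,"y":0.09,"z":-0.67,"wx":0,"wy":0,"wz":0},
    {"x":0.32,"y":0.09,"z":-0.67,"wx":0,"wy":0,"wz":0},
    {"x":0.32,"y":0.09,"z":-0.67,"wx":0,"wy":0,"wz":0},
  ],
)

```text
t: 17.77
eef_pos: [0.452, 0.0306, 0.1627]
tool_rot: [-0.252, -0.071, 0.965, -0.019]
contact_force: [0.1, -0.4, -1.7]
gripper_width: 0.513
```

```bash
python3 - <<'E'
from kin import *
p,r,o=cur(); print(p,o['gripper_width'],o['q']); go([.47,.10,.2],pose(-20,75))
E
```

```text
[0.452 0.031 0.163] 0.5129440934098486 [-0.139  0.497 -0.068  1.803  0.003  1.353  1.509]
x y z [-0.031  0.33  -0.231] w [-0.02  -0.241  0.16 ] rows>= 7.3
```

Call:
jog_arm(
  plan=[
    {"x":-0.03,"y":0.1,"z":-0.1,"wx":-0.005,"wy":-0.05,"wz":0.03},
    {"x":-0.03,"y":0.2,"z":-0.2,"wx":-0.01,"wy":-0.1,"wz":0.06},
    {"x":-0.03,"y":0.33,"z":-0.23,"wx":-0.015,"wy":-0.15,"wz":0.1},
    {"x":-0.03,"y":0.33,"z":-0.23,"wx":-0.02,"wy":-0.2,"wz":0.13},
    {"x":-0.03,"y":0.33,"z":-0.23,"wx":-0.02,"wy":-0.24,"wz":0.16},
    {"x":-0.03,"y":0.33,"z":-0.23,"wx":-0.02,"wy":-0.24,"wz":0.16},
    {"x":-0.03,"y":0.33,"z":-0.23,"wx":-0.02,"wy":-0.24,"wz":0.16},
    {"x":-0.03,"y":0.33,"z":-0.23,"wx":-0.02,"wy":-0.24,"wz":0.16},
    {"x":-0.03,"y":0.33,"z":-0.23,"wx":-0.02,"wy":-0.24,"wz":0.16},
  ],
)

```text
t: 18.52
eef_pos: [0.4663, 0.0995, 0.1978]
tool_rot: [0.126, 0.17, 0.977, -0.024]
contact_force: [-0.3, -0.1, -1.9]
gripper_width: 0.505
```

```bash
python3 - <<'E'
from kin import *
p,r,o=cur(); print(p,o['gripper_width'],o['q'],r.as_matrix()[:,2]); go([.55,.08,.2],pose(-60,50))
E
```

```text
[0.466 0.099 0.198] 0.5048067732028849 [-0.436  0.094 -0.039  2.199  0.304  0.697  0.532] [ 0.238 -0.09  -0.967]
x y z [-0.416  0.05   0.097] w [ 0.102 -0.134  0.2  ] rows>= 6.6
```

Tracking the model well. Continuing.

Call:
jog_arm(
  plan=[
    {"x":-0.1,"y":0.01,"z":0.03,"wx":0.025,"wy":-0.034,"wz":0.05},
    {"x":-0.2,"y":0.025,"z":0.05,"wx":0.05,"wy":-0.067,"wz":0.1},
    {"x":-0.3,"y":0.04,"z":0.07,"wx":0.075,"wy":-0.1,"wz":0.15},
    {"x":-0.416,"y":0.05,"z":0.097,"wx":0.102,"wy":-0.134,"wz":0.2},
    {"x":-0.416,"y":0.05,"z":0.097,"wx":0.102,"wy":-0.134,"wz":0.2},
    {"x":-0.416,"y":0.05,"z":0.097,"wx":0.102,"wy":-0.134,"wz":0.2},
    {"x":-0.416,"y":0.05,"z":0.097,"wx":0.102,"wy":-0.134,"wz":0.2},
    {"x":-0.416,"y":0.05,"z":0.097,"wx":0.102,"wy":-0.134,"wz":0.2},
  ],
)

```text
t: 19.18
eef_pos: [0.5497, 0.0826, 0.1973]
tool_rot: [0.295, 0.468, 0.815, -0.173]
contact_force: [-0.8, 1.1, -1.8]
gripper_width: 0.51
```

```bash
python3 - <<'E'
from kin import *
p,r,o=cur(); pf,Rf=final(-94.3); print(p,o['gripper_width'],o['q'],r.as_matrix()[:,2]); go(pf+[0,0,.09],Rf)
E
```

```text
[0.55  0.083 0.197] 0.5104453613836306 [-0.74   0.363  0.101  2.035  0.799  1.018 -0.645] [ 0.32  -0.558 -0.766]
x y z [-0.125  0.15   0.553] w [ 0.147 -0.109  0.124] rows>= 5.6
```

Call:
jog_arm(
  plan=[
    {"x":-0.03,"y":0.04,"z":0.12,"wx":0.037,"wy":-0.027,"wz":0.031},
    {"x":-0.06,"y":0.08,"z":0.25,"wx":0.073,"wy":-0.055,"wz":0.062},
    {"x":-0.09,"y":0.12,"z":0.4,"wx":0.11,"wy":-0.08,"wz":0.093},
    {"x":-0.125,"y":0.15,"z":0.553,"wx":0.147,"wy":-0.109,"wz":0.124},
    {"x":-0.125,"y":0.15,"z":0.553,"wx":0.147,"wy":-0.109,"wz":0.124},
    {"x":-0.125,"y":0.15,"z":0.553,"wx":0.147,"wy":-0.109,"wz":0.124},
    {"x":-0.125,"y":0.15,"z":0.553,"wx":0.147,"wy":-0.109,"wz":0.124},
    {"x":-0.125,"y":0.15,"z":0.553,"wx":0.147,"wy":-0.109,"wz":0.124},
    {"x":-0.125,"y":0.15,"z":0.553,"wx":0.147,"wy":-0.109,"wz":0.124},
  ],
)

```text
t: 19.93
eef_pos: [0.6205, 0.0186, 0.1284]
tool_rot: [0.34, 0.633, 0.59, -0.369]
contact_force: [-0.2, -0.0, -1.7]
gripper_width: 0.508
```

```bash
python3 - <<'E'
from kin import *
p,r,o=cur(); pf,Rf=final(-94.3); print(p,o['gripper_width'],o['q'],'axis',r.apply(G['ax']),'base',p+r.apply(G['base'])); go(pf+[0,0,.003],Rf)
a,K=snap('side'); c=proj(K,[.62,.03,.1]).astype(int); 
im=a[:,:,::-1].copy(); 
b=p+r.apply(G['base']); e=b+.082*r.apply(G['ax'])
for n in('shaker','shaker_base'):
    for q in finder.place_of('side',n)[:2]: print(n,q['confidence'],q['location'])
print('pred',proj(K,b),proj(K,b+.033*r.apply(G['ax'])),proj(K,e))
x,y=c; cv2.imwrite('pics/s9.png',cv2.resize(im[max(0,y-65):y+65,max(0,x-85):x+85],(780,600),interpolation=cv2.INTER_CUBIC))
E
```

```text
[0.62  0.019 0.128] 0.5077910122516522 [-0.704  0.854  0.268  1.62   0.658  1.394 -0.899] axis [ 0.004 -0.002  1.   ] base [0.621 0.028 0.096]
x y z [0.38  0.003 0.211] w [-0.    -0.     0.001] rows>= 2.1
shaker 0.76 [257.1, 157.1]
shaker 0.58 [193.3, 240.7]
shaker_base 0.91 [184.2, 236.5]
shaker_base 0.7 [256.6, 168.7]
pred [258.913 167.296] [258.904 157.469] [258.891 142.266]
```

View pics/s9.png

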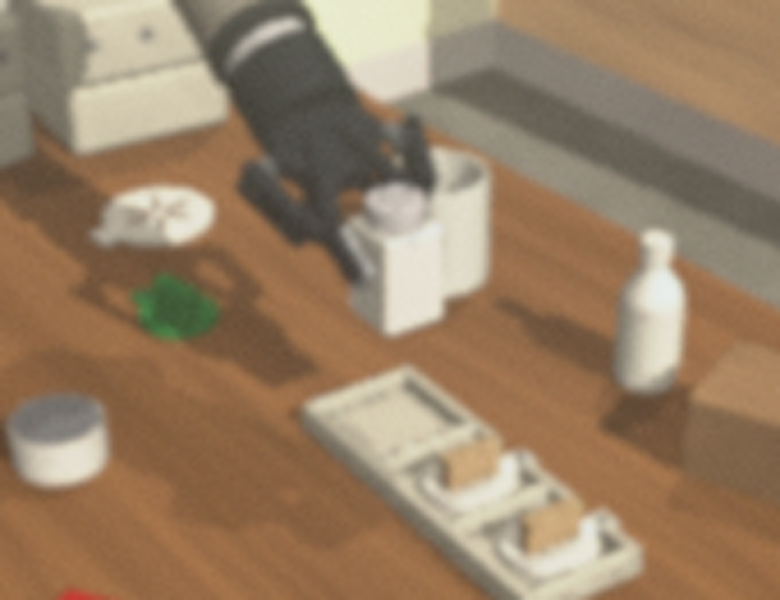

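The side crop shows the shaker upright with its lid up, above the plain bay, and both stamps flat in theirs. The network's pixels agree with my prediction to about 2 px. Lowering.

Call:
jog_arm(
  plan=[
    {"x":0.1,"y":0.003,"z":0.055,"wx":0,"wy":0,"wz":0},
    {"x":0.2,"y":0.003,"z":0.11,"wx":0,"wy":0,"wz":0},
    {"x":0.27,"y":0.003,"z":0.15,"wx":0,"wy":0,"wz":0},
    {"x":0.31,"y":0.003,"z":0.172,"wx":0,"wy":0,"wz":0},
    {"x":0.335,"y":0.003,"z":0.186,"wx":0,"wy":0,"wz":0},
    {"x":0.35,"y":0.003,"z":0.194,"wx":0,"wy":0,"wz":0},
    {"x":0.36,"y":0.003,"z":0.2,"wx":0,"wy":0,"wz":0},
    {"x":0.37,"y":0.003,"z":0.205,"wx":0,"wy":0,"wz":0},
    {"x":0.375,"y":0.003,"z":0.208,"wx":0,"wy":0,"wz":0},
    {"x":0.38,"y":0.003,"z":0.211,"wx":0,"wy":0,"wz":0},
    {"x":0.38,"y":0.003,"z":0.211,"wx":0,"wy":0,"wz":0},
  ],
)

```text
t: 21.0
eef_pos: [0.6211, 0.0203, 0.0426]
tool_rot: [0.341, 0.634, 0.589, -0.368]
contact_force: [0.3, 0.3, -1.8]
gripper_width: 0.513
```

```bash
python3 - <<'E'
from kin import *
p,r,o=cur(); pf,Rf=final(-94.3); print(p,o['gripper_width'],o['contact_force'],'axis',r.apply(G['ax']),'base',p+r.apply(G['base'])); go(pf+[0,0,-.001],Rf)
print('up .01 in tool',r.inv().apply([0,0,.01])/.2)
E
```

```text
[0.621 0.02  0.043] 0.5131061987664042 [ 0.334  0.258 -1.776] axis [ 0.002 -0.002  1.   ] base [0.622 0.03  0.01 ]
x y z [ 0.02  -0.001  0.016] w [ 0.    -0.001  0.001] rows>= 0.1
up .01 in tool [-0.043 -0.    -0.025]
```

Still free, with the base about 4 mm above the floor. Creeping down.

Call:
jog_arm(
  plan=[
    {"x":0.004,"y":0,"z":0.002,"wx":0,"wy":0,"wz":0},
    {"x":0.008,"y":0,"z":0.005,"wx":0,"wy":0,"wz":0},
    {"x":0.012,"y":0,"z":0.007,"wx":0,"wy":0,"wz":0},
    {"x":0.015,"y":0,"z":0.009,"wx":0,"wy":0,"wz":0},
    {"x":0.015,"y":0,"z":0.009,"wx":0,"wy":0,"wz":0},
  ],
)

```text
t: 21.42
eef_pos: [0.6211, 0.0203, 0.0391]
tool_rot: [0.341, 0.634, 0.589, -0.368]
contact_force: [-0.1, 0.3, -1.4]
gripper_width: 0.511
```

Call:
jog_arm(
  plan=[
    {"x":0.003,"y":0,"z":0.002,"wx":0,"wy":0,"wz":0},
    {"x":0.005,"y":0,"z":0.003,"wx":0,"wy":0,"wz":0},
    {"x":0.007,"y":0,"z":0.004,"wx":0,"wy":0,"wz":0},
    {"x":0.007,"y":0,"z":0.004,"wx":0,"wy":0,"wz":0},
  ],
)

```text
t: 21.75
eef_pos: [0.621, 0.0203, 0.0391]
tool_rot: [0.342, 0.633, 0.588, -0.369]
contact_force: [-3.4, 3.3, 7.8]
gripper_width: 0.51
```

Contact at 8 N, so it is on the floor. Releasing and backing out along the tool axis.

Call:
jog_arm(
  plan=[
    {"x":0,"y":0,"z":0,"wx":0,"wy":0,"wz":0},
    {"x":0,"y":0,"z":0,"wx":0,"wy":0,"wz":0},
    {"x":0,"y":0,"z":0,"wx":0,"wy":0,"wz":0},
    {"x":0,"y":0,"z":0,"wx":0,"wy":0,"wz":0},
    {"x":0,"y":0,"z":-0.1,"wx":0,"wy":0,"wz":0},
    {"x":0,"y":0,"z":-0.2,"wx":0,"wy":0,"wz":0},
    {"x":0,"y":0,"z":-0.4,"wx":0,"wy":0,"wz":0},
    {"x":0,"y":0,"z":-0.6,"wx":0,"wy":0,"wz":0},
    {"x":0,"y":0,"z":-0.75,"wx":0,"wy":0,"wz":0},
    {"x":0,"y":0,"z":-0.75,"wx":0,"wy":0,"wz":0},
    {"x":0,"y":0,"z":-0.75,"wx":0,"wy":0,"wz":0},
  ],
  hand=0.6,
)

```text
t: 22.67
eef_pos: [0.6313, 0.1528, 0.1134]
tool_rot: [0.342, 0.633, 0.589, -0.367]
contact_force: [-0.2, -0.7, 0.0]
gripper_width: 0.802
```

```bash
python3 - <<'E'
from kin import *
p,r,o=cur(); print(p,o['contact_force'],o['t'])
a,K=snap('wrist'); b,K2=snap('side')
for n,z in (('shaker',.039),('shaker_base',.006)):
    for q in finder.place_of('wrist',n)[:2]: print('w',n,round(q['confidence'],2),np.round(q['location']),ray(K,q['location'],z)[:2])
    for q in finder.place_of('side',n)[:2]: print('s',n,round(q['confidence'],2),np.round(q['location']),ray(K2,q['location'],z)[:2])
for n,z in (('stamp_a',.006),('stamp_a_tab',.009)):
    for q in finder.place_of('side',n)[:3]: print('s',n,round(q['confidence'],2),np.round(q['location']),ray(K2,q['location'],z)[:2])
c=proj(K2,[.615,-.05,.03]).astype(int); x,y=c
s=cv2.resize(b[y-50:y+50,x-65:x+65],(520,400),interpolation=cv2.INTER_CUBIC); w=cv2.resize(a,(280,210))
im=np.zeros((400,800,3),'uint8'); im[:,:520]=s; im[:210,520:]=w; cv2.imwrite('pics/f.png',im[:,:,::-1])
E
```

```text
[0.631 0.153 0.113] [-0.223 -0.667  0.042] 22.6667
w shaker 0.86 [253. 174.] [0.619 0.025]
w shaker 0.82 [ 65. 188.] [ 0.38  -0.015]
s shaker 0.66 [192. 241.] [ 0.327 -0.074]
s shaker 0.63 [258. 183.] [0.62  0.034]
w shaker_base 0.86 [258. 146.] [0.625 0.023]
w shaker_base 0.86 [ 40. 181.] [ 0.277 -0.091]
s shaker_base 0.74 [184. 237.] [ 0.337 -0.012]
s shaker_base 0.56 [259. 191.] [0.626 0.035]
s stamp_a 0.85 [293. 218.] [ 0.619 -0.13 ]
s stamp_a 0.67 [213. 165.] [0.601 0.261]
s stamp_a 0.59 [278. 200.] [ 0.64  -0.039]
s stamp_a_tab 0.64 [201. 160.] [0.584 0.309]
s stamp_a_tab 0.51 [282. 201.] [ 0.646 -0.052]
s stamp_a_tab 0.44 [161. 163.] [0.467 0.382]
```

View pics/f.png

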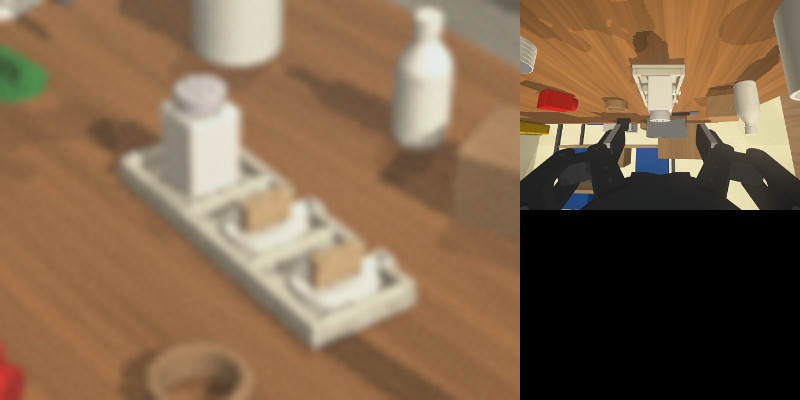

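The final picture shows the shaker upright at (200,135), lid up, in the plain bay. Both stamps lie flat, fin up, with tabs in the notches. Handing in.

```bash
python3 -c "
from h import *
print(bot.hand_in(), monitor.get_obs()['t'])"
```

```text
the job is handed in; nothing more can be done
the job is handed in; nothing more can be done
```

The gift set is packed and handed in, at about 23 s on the robot's clock. No verdict came back, so this rests on my own checks.

**What I did:** I put one stamp in the middle bay and the other in the notched end bay, fin up and tab in the notch. I gripped the shaker with the tool tilted 30°, turned it upright and set it on its base in the plain bay. All three were lowered until light contact (8–14 N at the wrist) before release, and the fingers were clear afterwards.

**Last checks:**
- **Pictures:** the shaker stands with its lid up, and both stamps look flat in their bays.
- **Shaker:** the base measures within about 1 cm of the bay centre (limit 22 mm), and its axis was within about 0.003 rad of vertical just before release.
- **Bystanders:** I saw none disturbed, but I did not measure their positions at the end.

**What disagreed:**
- **Stamps off-centre:** both sit about 5–6 mm toward the notch wall (limit 12 mm).
- **End-bay stamp:** one network reading put it about 9–10 mm off. The bay leaves only about 6 mm of play, so I took that as reading error.
- **Contact height:** both stamps touched down 1–2 mm higher than I expected, but they still looked flat.

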